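# Unload the drying rack into the slotted crate and send it into the sanding bay

### The job

Draw every plywood panel up out of the wooden drying rack and stand each one on edge in a slot of its own in the slotted crate on the roller track, lowering it right down without dropping it, while the crate is still well short of the bay. When all are in, push the loaded crate along the rollers until it is fully home against the end of the station bay, then throw the station's hand lever all the way over. Keep the crate on its rollers and leave the sanding belt, the sanding block and the ear defenders where they are.

Things in the scene. Friction and masses are not known exactly. Their poses are not given: they have to be found in the camera images.
- rack: fixed wooden drying rack: open-topped box 120 (x) x 256 (y) x 62 mm high, floor 10 mm thick, origin at the centre of its underside. Five slots at y = -80, -40, 0, 40, 80 mm, each 16 mm wide along y, between teeth on both side walls (teeth tops 60 mm high, 14 mm deep in x). A panel stands in a slot on the floor, faces square to y, and shows 70 mm above the teeth
- crate: loose plywood crate on the rollers, 120 (x) x 256 (y) x 64 mm high, end walls (y = -128 and +128 mm) 78 mm high, 8 mm thick; floor 8 mm thick; about 0.7 kg; origin at the centre of its underside. Five slots like the rack's at y = -80, -40, 0, 40, 80 mm, 16 mm wide, teeth tops 58 mm high, 108 mm clear in x between the side walls. Rolls along its y
- track: fixed roller track, 600 mm along its y, 148 mm wide, origin at its centre on the table. 12 free steel rollers, tops at 50 mm, between side rails 58 mm high, 132 mm apart; stop 60 mm high at the -y end. The bay is the +y end: side cheeks 98 mm high from y = 40 to 300 mm and a grey extraction head 170 mm high, its face at y = 290 mm the end stop
- bay (a point): where the crate's origin is when the crate is home against the end stop: on the rollers' tops, at y = 161 mm of the track, axes as the track's (+y into the bay)
- lever (a joint): hand lever of the station, rad: about 0 as it leans towards -x of the track (off), 1.0 thrown fully over towards +x; stays where it is left
- lever_tip (a point): tip of that black lever, a bar 90 mm long on a small grey box standing on the table at x = -175, y = 200 mm of the track; pushed at its tip it swings in the track's x-z plane
- panel1: a bare plywood sample panel, 100 wide (its x) x 10 thick (its y) x 120 mm high (its z), about 80 g; standing on edge in a slot of the rack at the start; origin at the centre of its underside; absent in some runs. All panels are alike and interchangeable
- panel2: a bare plywood sample panel, 100 wide (its x) x 10 thick (its y) x 120 mm high (its z), about 80 g; standing on edge in a slot of the rack at the start; origin at the centre of its underside; absent in some runs. All panels are alike and interchangeable
- panel3: a bare plywood sample panel, 100 wide (its x) x 10 thick (its y) x 120 mm high (its z), about 80 g; standing on edge in a slot of the rack at the start; origin at the centre of its underside; absent in some runs. All panels are alike and interchangeable
- panel4: a bare plywood sample panel, 100 wide (its x) x 10 thick (its y) x 120 mm high (its z), about 80 g; standing on edge in a slot of the rack at the start; origin at the centre of its underside; absent in some runs. All panels are alike and interchangeable
- panel5: a bare plywood sample panel, 100 wide (its x) x 10 thick (its y) x 120 mm high (its z), about 80 g; standing on edge in a slot of the rack at the start; origin at the centre of its underside; absent in some runs. All panels are alike and interchangeable
- belt: bystander: a brown sanding belt standing on its edge as a ring, diameter 90, 60 mm high; origin at the centre of its underside
- block: bystander: a cork sanding block, 100 x 62 x 34 mm; origin at the centre of its underside
- defenders: bystander: blue ear defenders lying flat, about 145 x 185 x 32 mm, origin between the two cups on the table
Not all that is in view belongs to the job. What is shaped like the panel2 but pink is not meant. What is shaped like the panel3 but purple is not meant.

How it is judged:
On the way, in this order (a step that is already met when the one before it is completed fails the run):
1. every panel stands on edge, right down in a slot of the crate and let go, the crate still well short of the bay (z of panel1 in the frame of crate between 0 and 0.015 m and x of panel1 in the frame of crate between -0.02 and 0.02 m and y of panel1 in the frame of crate between -0.09 and 0.09 m and angle between each of panel1, panel2, panel3, panel4, panel5's own z axis and vertical below 0.2 rad and angle between the y axis of each of panel1, panel2, panel3, panel4, panel5 and the y axis of crate, either way round below 0.2 rad and z of panel2 in the frame of crate between 0 and 0.015 m and x of panel2 in the frame of crate between -0.02 and 0.02 m and y of panel2 in the frame of crate between -0.09 and 0.09 m and z of panel3 in the frame of crate between 0 and 0.015 m and x of panel3 in the frame of crate between -0.02 and 0.02 m and y of panel3 in the frame of crate between -0.09 and 0.09 m and z of panel4 in the frame of crate between 0 and 0.015 m and x of panel4 in the frame of crate between -0.02 and 0.02 m and y of panel4 in the frame of crate between -0.09 and 0.09 m and z of panel5 in the frame of crate between 0 and 0.015 m and x of panel5 in the frame of crate between -0.02 and 0.02 m and y of panel5 in the frame of crate between -0.09 and 0.09 m and contact force between the fingers and panel1 below 0.1 N and contact force between the fingers and panel2 below 0.1 N and contact force between the fingers and panel3 below 0.1 N and contact force between the fingers and panel4 below 0.1 N and contact force between the fingers and panel5 below 0.1 N and angle between crate's own z axis and vertical below 0.06 rad and z of crate in the frame of bay between -0.008 and 0.008 m and y of crate in the frame of bay below -0.08 m), for 0.2 s.
2. the loaded crate is home in the bay, within 15 mm of its end stop (z of panel1 in the frame of crate between 0 and 0.015 m and x of panel1 in the frame of crate between -0.02 and 0.02 m and y of panel1 in the frame of crate between -0.09 and 0.09 m and angle between each of panel1, panel2, panel3, panel4, panel5's own z axis and vertical below 0.2 rad and angle between the y axis of each of panel1, panel2, panel3, panel4, panel5 and the y axis of crate, either way round below 0.2 rad and z of panel2 in the frame of crate between 0 and 0.015 m and x of panel2 in the frame of crate between -0.02 and 0.02 m and y of panel2 in the frame of crate between -0.09 and 0.09 m and z of panel3 in the frame of crate between 0 and 0.015 m and x of panel3 in the frame of crate between -0.02 and 0.02 m and y of panel3 in the frame of crate between -0.09 and 0.09 m and z of panel4 in the frame of crate between 0 and 0.015 m and x of panel4 in the frame of crate between -0.02 and 0.02 m and y of panel4 in the frame of crate between -0.09 and 0.09 m and z of panel5 in the frame of crate between 0 and 0.015 m and x of panel5 in the frame of crate between -0.02 and 0.02 m and y of panel5 in the frame of crate between -0.09 and 0.09 m and y of crate in the frame of bay above -0.015 m and x of crate in the frame of bay between -0.012 and 0.012 m and angle between crate's own z axis and vertical below 0.06 rad and z of crate in the frame of bay between -0.008 and 0.008 m), for 0.2 s.
3. the lever is thrown over (past 0.8 rad) (value of joint lever above 0.8 rad), for 0.2 s.
At the end, for the whole second after the job is handed in: every panel stands on edge in a slot of the crate (underside within 7 mm of the crate's floor, leaning less than 0.2 rad, square to the crate within 0.2 rad), the crate sits level on the rollers within 15 mm of the bay's end stop, the lever is past 0.8 rad, and all is at rest (all of step 2 and value of joint lever above 0.8 rad and linear speed of each of crate, panel1, panel2, panel3, panel4, panel5 below 0.03 m/s); the robot touches nothing.
It fails at once if a panel is dropped (falls free faster than 0.9 m/s) ((linear speed of panel1 above 0.9 m/s and contact force between the fingers and panel1 below 0.1 N) or (linear speed of panel2 above 0.9 m/s and contact force between the fingers and panel2 below 0.1 N) or (linear speed of panel3 above 0.9 m/s and contact force between the fingers and panel3 below 0.1 N) or (linear speed of panel4 above 0.9 m/s and contact force between the fingers and panel4 below 0.1 N) or (linear speed of panel5 above 0.9 m/s and contact force between the fingers and panel5 below 0.1 N)).
It fails at once if the crate is lifted off its rollers by more than 40 mm (z of crate in the frame of bay above 0.04 m).
It fails at once if a bystander (sanding belt, sanding block, ear defenders) is moved more than 40 mm (distance of any of belt, block, defenders from where it was at the start of the episode above 0.04 m).
Of panel1, panel2, panel3, panel4, panel5 only 3 to 5 are there at a start; the rules pass over those that are not, and their reading is None.
At some moment in a run one of crate may be knocked a few centimetres aside while the robot is not near it.
It also fails if it takes over 210 s, if anything falls off the work surface, if the arm or the gripper's body presses on something with over 40 N, if the wrist force passes 120 N, or if a joint passes its speed limit or range.

### The arm

A 7-joint arm with a two-finger parallel gripper is mounted at the origin on the work surface. World frame = base frame: x ahead of the robot, y to its left, z up, the work surface at z = 0. Lengths are in m, angles in rad, forces in N, time in s.
With the tool pointing down it reaches from about 0.425 to 1.025 m from the base axis. Payload 3.6 kg.
Tool frame: the origin (TCP) lies midway between the tips of the shut fingers; the grasp point (between the pads) lies 19 mm behind it; y points along the fingers, x is the direction in which the jaws open and shut, and the axes are right-handed (so a half turn about y gives the same grasp; the last joint's range is limited). The gripper opens to 85 mm and grips with 20 to 120 N. Pads are 22 mm wide; open, the fingers measure 114 mm over their backs; the gripper's body (76 mm by 85 mm) begins 54 mm behind the grasp point. The pads swing forward as they close: fully open they stand 13 mm farther back than shut.
Start: joints at [1.097, 0.591, 0.048, 1.609, -0.033, 0.943, -0.034], TCP at [0.269, -0.673, 0.231] pointing down, gripper open.
Joint ranges: [-2.69, 2.69], [-0.47, 2.24], [-1.27, 1.36], [0.19, 2.51], [-1.53, 4.68], [0.08, 2.07], [-3.09, 3.09]. Speed limits (rad/s): [2.57, 2.57, 3.14, 3.14, 3.14, 3.14, 3.14].

### API

Orientations are given as a 3x3 rotation matrix whose columns are the frame's x, y, z axes.
In Python, from cell import env, imaging gives the robot as it stands. The module is installed in compiled form; this text tells all that it offers. Calls block until the motion is done:
- env.goto(position, orientation): joint-space move of the TCP to a pose.
- env.move_l(position, frame=None, v=0.15, stop_force=None): straight line of the TCP; frame=None keeps the orientation; v is the mean speed in m/s. With stop_force (N) it stops when the force on the tool has changed by that much, and returns True; else False.
- env.movej(angles): joint-space move.
- env.command_gripper(opening): finger opening in m; the grip force is fixed at half the most; returns when the fingers have stopped.
- env.pause(seconds).
- env.ik(position, orientation): joint angles nearest the present ones, or None.
- env.get_state(): the state.
- imaging.capture(name): name is "scene" or "top"; returns the picture (420x560x3 uint8, red, green, blue); there is no depth.
- imaging.calibration(name): a dict with "vfov" (degrees; the focal length in pixels is half the picture's height over the tangent of half this angle, whatever the lens; pixels are square), "cx", "cy" (the principal point, pixels), "k1" (the pictures are not rectified: a ray, as slopes to the right and down, at radius r is drawn at 1 + k1 r^2 times it, then the intrinsics apply), "xyz" and "attitude" of the camera in the world. Camera axes: x right, y down, z forward; pixel columns grow to the right and rows downward; lengths in m; the calibration is good to about 2 mm. A picture is of the moment at which its call begins. calibration takes no time and is no camera call.
A pose or a line that the arm cannot do raises env.Unreachable and nothing moves.
- env.hand_in(): hands the job in, once; it reports no verdict.
The state is a dict: "time_s": time; "joint_positions": joint angles; "joint_vel": joint speeds; "effort": joint torques, N m; "tool_pos": TCP position; "eef_rot": TCP orientation; "ft_force": force on the tool from outside, world axes, zero at the start; "moment": the same for the moment, N m; "gripper_width": finger opening in m.
Only numpy, scipy, OpenCV 4.12 (cv2) and the standard library are available. Lean on these libraries where they do the work, as an engineer would, in place of code of your own. Each camera call takes 0.05 s, during which the arm holds its last target.

## Working session

There is one attempt and no reset: what is moved stays moved. The work goes in short steps, each a Python script; the robot and the scene stay as the last script left them, time stands still between calls to the robot, and variables do not carry over. Pictures are saved under pics/ and viewed, and the job is handed in when it is done.

```bash
mkdir -p pics; ls; python3 - <<'E'
from cell import env, imaging
import cv2
for n in ("scene","top"):
    im=imaging.capture(n); cv2.imwrite(f"pics/{n}0.png",im[:,:,::-1]); print(n,imaging.calibration(n))
s=env.get_state(); print(s)
E
```

```text
pics
scene {'vfov': 56.31999952281002, 'cx': 279.18338691226927, 'cy': 212.5519088440473, 'k1': 0.03027561007343268, 'xyz': array([ 1.07824027, -0.56504137,  0.75387476]), 'attitude': array([[ 0.73789009,  0.42806322, -0.52180465],
       [ 0.67491719, -0.47055966,  0.56838403],
       [-0.00223592, -0.77157987, -0.63612853]])}
top {'vfov': 46.526758901676494, 'cx': 283.06073466337085, 'cy': 212.72537816542845, 'k1': -0.10951728909037604, 'xyz': array([0.43009463, 0.01123265, 1.59648797]), 'attitude': array([[-0.01275237, -0.99724219,  0.07311216],
       [-0.99991657,  0.01286869,  0.00112008],
       [-0.00205785, -0.07309178, -0.9973231 ]])}
{'time_s': 0.1, 'joint_positions': array([ 1.09749654,  0.59201944,  0.04830368,  1.60969298, -0.03330684,
        0.94272497, -0.03369617]), 'joint_vel': array([-0.00212771, -0.00212195,  0.0042105 , -0.00384908,  0.00092436,
        0.00041882,  0.00020448]), 'effort': array([ 4.57195143e-03, -5.50001013e+01,  1.55323897e+00, -1.98824787e+01,
        9.72527254e-03,  3.86026455e-03,  2.16581680e-05]), 'tool_pos': array([ 0.26851496, -0.67263328,  0.23026136]), 'eef_rot': array([[ 3.70808559e-01, -8.55485676e-04,  9.28708932e-01],
       [-9.28707092e-01,  1.85182836e-03,  3.70809530e-01],
       [-2.03703178e-03, -9.99997919e-01, -1.07821807e-04]]), 'ft_force': array([-0.05049038,  0.86292893, -0.76417011]), 'moment': array([ 0.03333425, -0.0515442 ,  0.04106057]), 'gripper_width': 0.08550643366618411}
```

View pics/scene0.png

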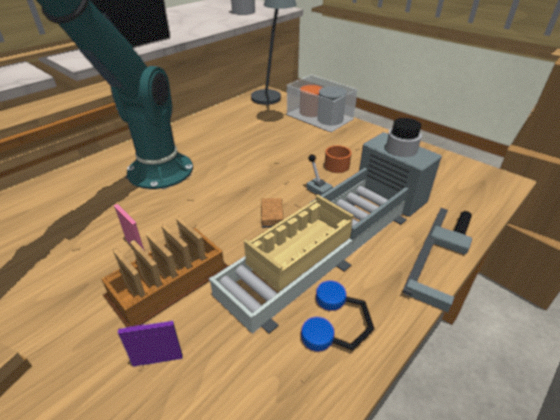

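View pics/top0.png

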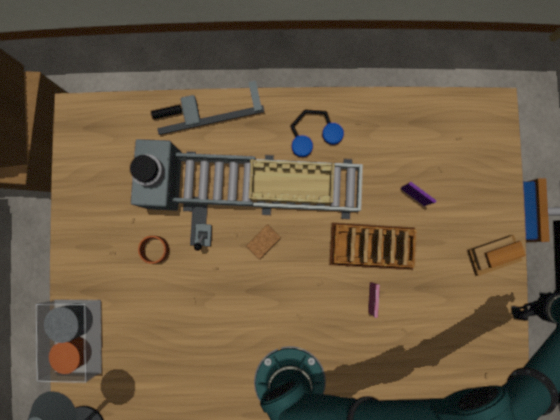

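The scene view shows the rack near (165,275), the crate on the track near (300,240), the lever at (315,165), the pink decoy at (128,225) and the purple one at (150,343). In the top view the rack is at (373,247), the crate at (291,183) and the lever at (200,240). I'll zoom in next.

```bash
python3 - <<'E'
import cv2
a=cv2.imread("pics/scene0.png");b=cv2.imread("pics/top0.png")
cv2.imwrite("pics/s_z.png",cv2.resize(a[190:330,90:290],None,fx=4,fy=4,interpolation=cv2.INTER_CUBIC))
cv2.imwrite("pics/t_z.png",cv2.resize(b[130:280,120:440],None,fx=2.5,fy=2.5,interpolation=cv2.INTER_CUBIC))
cv2.imwrite("pics/t_r.png",cv2.resize(b[215:280,320:430],None,fx=7,fy=7,interpolation=cv2.INTER_CUBIC))
E
```

```text
(no output)
```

View pics/s_z.png

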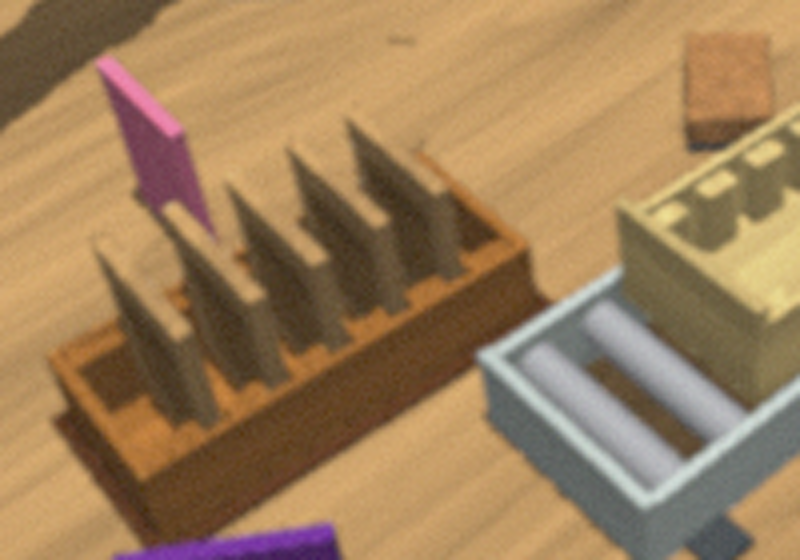

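View pics/t_z.png

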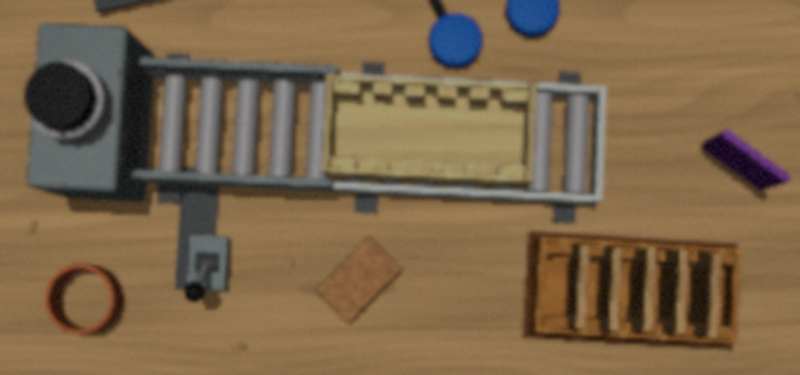

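View pics/t_r.png

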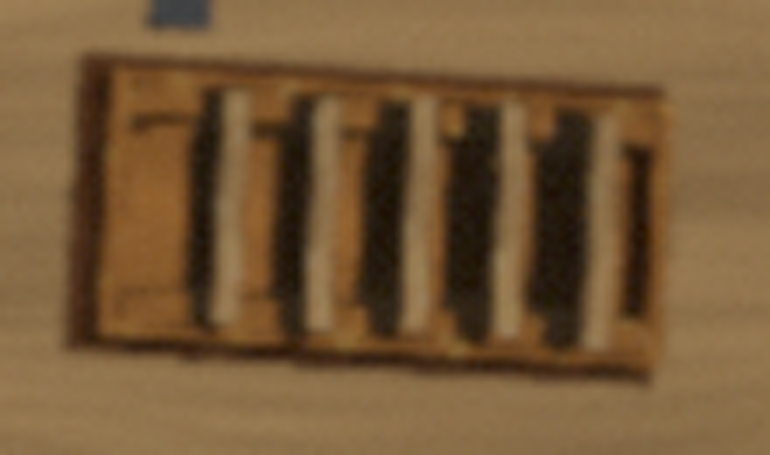

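All five slots hold a panel. The plywood top edges show as pale strips in the top view, at columns about 353 to 406 and rows 228 to 265. Next come helpers and a measurement from colour masks.

```bash
cat > h.py <<'E'
import numpy as np, cv2
from cell import env, imaging
def cal(n):
    c=imaging.calibration(n); f=210/np.tan(np.radians(c['vfov'])/2)
    K=np.array([[f,0,c['cx']],[0,f,c['cy']],[0,0,1]]); return c,K,np.array([c['k1'],0,0,0,0.])
def rays(n,px):
    c,K,d=cal(n)
    u=cv2.undistortPointsIter(np.float64(px).reshape(-1,1,2),K,d,None,None,(cv2.TERM_CRITERIA_COUNT|cv2.TERM_CRITERIA_EPS,50,1e-9)).reshape(-1,2)
    return c['xyz'],np.c_[u,np.ones(len(u))]@np.array(c['attitude']).T
def onz(n,px,z):
    o,d=rays(n,px); return o+d*((z-o[2])/d[:,2])[:,None]
def proj(n,P):
    c,K,d=cal(n); R=np.array(c['attitude']).T
    return cv2.projectPoints(np.float64(P).reshape(-1,1,3),cv2.Rodrigues(R)[0],-R@c['xyz'],K,d)[0].reshape(-1,2)
def snap(n,name):
    im=imaging.capture(n); cv2.imwrite(f"pics/{name}.png",im[:,:,::-1]); return im
E
python3 - <<'E'
from h import *
im=cv2.imread("pics/top0.png"); hsv=cv2.cvtColor(im,cv2.COLOR_BGR2HSV)
for p in [(353,245),(345,225),(337,245),(391,245),(360,240),(290,185),(290,166),(340,200),(300,212),(260,225)]:
    print(p,im[p[1],p[0]],hsv[p[1],p[0]])
print(proj("top",[[0,0,0.1]]))
E
```

```text
(353, 245) [ 75 112 142] [ 17 120 142]
(345, 225) [ 48  90 126] [ 16 158 126]
(337, 245) [ 43  88 131] [ 15 171 131]
(391, 245) [ 55  84 108] [ 16 125 108]
(360, 240) [19 32 51] [ 12 160  51]
(290, 185) [ 96 141 160] [ 21 102 160]
(290, 166) [56 85 98] [ 21 109  98]
(340, 200) [ 74 104 129] [ 16 109 129]
(300, 212) [ 73 112 140] [ 17 122 140]
(260, 225) [ 75 112 143] [ 16 121 143]
[[289.58078368 389.96992496]]
```

```bash
cat >> h.py <<'E'
def rect(mask,minA):
    out=[]
    for c in cv2.findContours(mask,cv2.RETR_EXTERNAL,cv2.CHAIN_APPROX_NONE)[0]:
        if cv2.contourArea(c)>minA: out.append((cv2.minAreaRect(c),cv2.contourArea(c)))
    return out
def panels_top(im_bgr):
    h=cv2.cvtColor(cv2.resize(im_bgr,None,fx=4,fy=4,interpolation=cv2.INTER_CUBIC),cv2.COLOR_BGR2HSV)
    m=cv2.inRange(h,(10,60,95),(25,148,255)); k=np.zeros_like(m); k[4*222:4*272,4*340:4*412]=255; m&=k
    m=cv2.morphologyEx(m,cv2.MORPH_OPEN,np.ones((19,5),np.uint8))
    return m
E
python3 - <<'E'
from h import *
im=cv2.imread("pics/top0.png"); m=panels_top(im)
cv2.imwrite("pics/m.png",m[4*212:4*280,4*320:4*430])
for r,a in rect(m,300):
    b=cv2.boxPoints(r)/4; b=(b-0.375)
    b=b[np.argsort(b[:,1])]; e=np.array([b[:2].mean(0),b[2:].mean(0)])
    P=onz("top",e,0.13); print(np.round(e,1).tolist(),P[:,:2].round(4).tolist(),"mid",P.mean(0).round(4),"L",np.linalg.norm(P[0]-P[1]).round(4),"th",np.degrees(np.arctan2(*(P[0]-P[1])[[1,0]])).round(2), a/16)
E
```

```text
[[351.1000061035156, 265.1000061035156], [351.1000061035156, 271.3999938964844]] [[0.3776, -0.189], [0.3589, -0.1887]] mid [ 0.3682 -0.1888  0.13  ] L 0.0187 th -1.11 125.96875
[[406.29998779296875, 230.8000030517578], [404.79998779296875, 264.70001220703125]] [[0.4779, -0.3589], [0.376, -0.3515]] mid [ 0.427  -0.3552  0.13  ] L 0.1022 th -4.19 118.53125
[[393.1000061035156, 228.89999389648438], [391.70001220703125, 262.8999938964844]] [[0.4844, -0.3186], [0.3822, -0.3119]] mid [ 0.4333 -0.3153  0.13  ] L 0.1024 th -3.77 119.375
[[366.6000061035156, 228.3000030517578], [364.79998779296875, 261.8999938964844]] [[0.4873, -0.238], [0.3865, -0.2305]] mid [ 0.4369 -0.2343  0.13  ] L 0.1011 th -4.29 117.125
[[380.5, 228.10000610351562], [378.5, 261.8999938964844]] [[0.4874, -0.2802], [0.3859, -0.2717]] mid [ 0.4366 -0.2759  0.13  ] L 0.1018 th -4.79 116.53125
[[353.3999938964844, 227.3000030517578], [352.0, 261.20001220703125]] [[0.4908, -0.1981], [0.3894, -0.1919]] mid [ 0.4401 -0.195   0.13  ] L 0.1016 th -3.55 121.71875
[[401.3999938964844, 221.60000610351562], [401.3999938964844, 227.10000610351562]] [[0.506, -0.3446], [0.4894, -0.3441]] mid [ 0.4977 -0.3443  0.13  ] L 0.0166 th -1.68 99.03125
```

View pics/m.png

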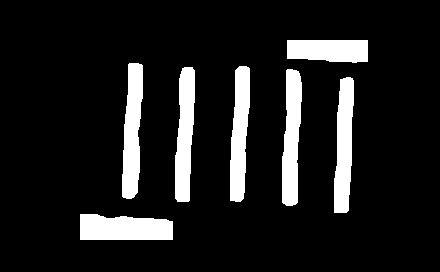

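The panel strips measure 101–102 mm against 100 mm true, at about 40 mm pitch, with a rack yaw of about −4.4°. That agrees with the sizes given. Now the crate and track.

```bash
python3 - <<'E'
from h import *
b=cv2.imread("pics/top0.png")
cv2.imwrite("pics/t_c.png",cv2.resize(b[145:220,240:370],None,fx=6,fy=6,interpolation=cv2.INTER_CUBIC))
a=cv2.imread("pics/scene0.png")
cv2.imwrite("pics/s_c.png",cv2.resize(a[185:330,205:365],None,fx=4,fy=4,interpolation=cv2.INTER_CUBIC))
cv2.imwrite("pics/t_l.png",cv2.resize(b[120:260,120:260],None,fx=4,fy=4,interpolation=cv2.INTER_CUBIC))
E
```

```text
(no output)
```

View pics/t_c.png

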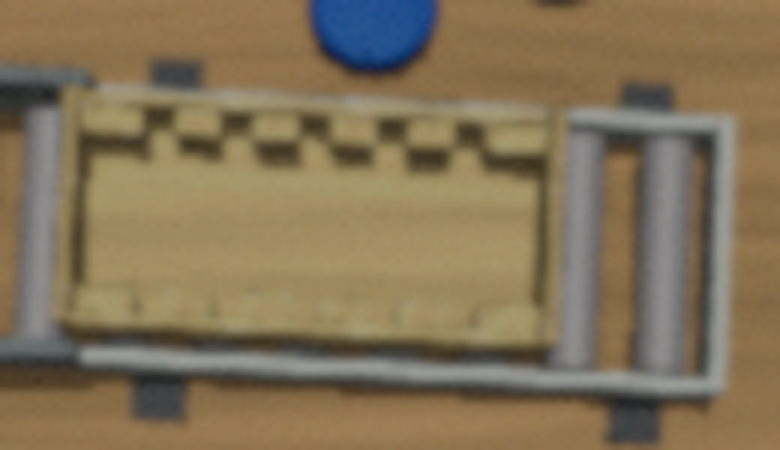

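View pics/s_c.png

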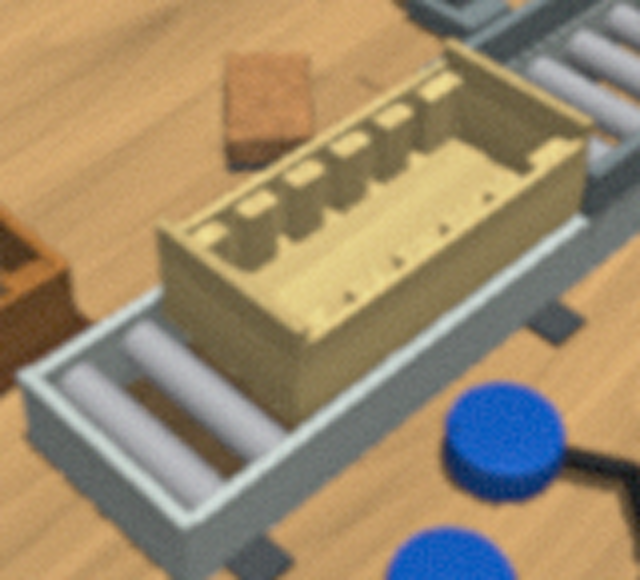

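View pics/t_l.png

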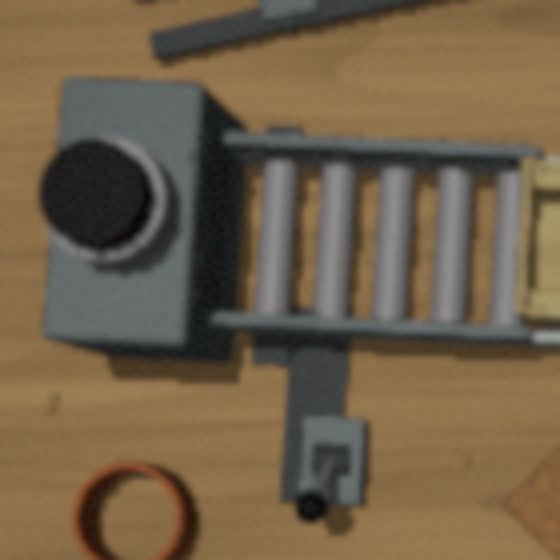

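```bash
python3 - <<'E'
from h import *
im=cv2.imread("pics/top0.png")
q=np.array([[65,90],[57,328],[567,108],[553,347]])/6+[240,145]
P=onz("top",q-0.4,0.128)[:,:2]; print(P.round(4)); c=P.mean(0); print("crate c",c.round(4),"W",np.linalg.norm(P[0]-P[1]),np.linalg.norm(P[2]-P[3]),"L",np.linalg.norm(P[0]-P[2]),np.linalg.norm(P[1]-P[3]))
d=P[:2].mean(0)-P[2:].mean(0); print("yaw",np.degrees(np.arctan2(-d[0],d[1])))
# mask by hue
h=cv2.cvtColor(cv2.resize(im,None,fx=4,fy=4,interpolation=cv2.INTER_CUBIC),cv2.COLOR_BGR2HSV)
m=cv2.inRange(h,(19,60,60),(30,200,255));k=np.zeros_like(m);k[4*150:4*215,4*235:4*345]=255;m&=k
m=cv2.morphologyEx(m,cv2.MORPH_CLOSE,np.ones((25,25)));m=cv2.morphologyEx(m,cv2.MORPH_OPEN,np.ones((25,25)))
cv2.imwrite("pics/mc.png",m[560:880,920:1400])
for r,a in rect(m,3000):
    b=cv2.boxPoints(r)/4-.375; Q=onz("top",b,.128)[:,:2]; print(b.round(1).tolist(),Q.round(4).tolist(),"c",Q.mean(0).round(4))
# track
t=np.array([[735,116],[723,392]])/6+[240,145]-.4
T=onz("top",t,0.058)[:,:2];print("track end",T.round(4),T.mean(0),np.linalg.norm(T[0]-T[1]))
E
```

```text
[[ 0.7012  0.1101]
 [ 0.5799  0.115 ]
 [ 0.6887 -0.1444]
 [ 0.567  -0.1347]]
crate c [ 0.6342 -0.0135] W 0.12142681543795945 0.12206728358101028 L 0.25485299856611504 0.25002243873286
yaw -2.87345401586397
[[247.89999389648438, 206.8000030517578], [250.0, 158.3000030517578], [334.20001220703125, 161.89999389648438], [332.20001220703125, 210.39999389648438]] [[0.557, 0.1187], [0.7052, 0.1114], [0.6908, -0.1449], [0.5428, -0.1354]] c [ 0.624  -0.0125]
track end [[ 0.6958 -0.2414]
 [ 0.5486 -0.2311]] [ 0.62221038 -0.23625411] 0.14758679652349802
```

View pics/mc.png

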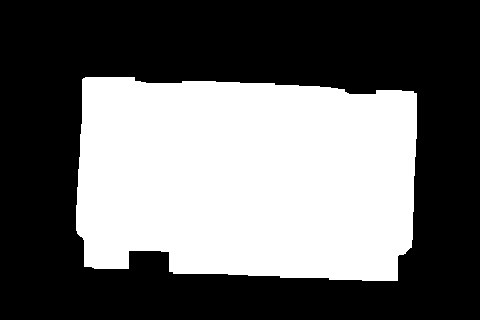

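```bash
cat >> h.py <<'E'
def tri(p_top,p_scene):
    o1,d1=rays("top",p_top);o2,d2=rays("scene",p_scene);out=[]
    for a,b in zip(d1,d2):
        a=a/np.linalg.norm(a);b=b/np.linalg.norm(b)
        s,t=np.linalg.lstsq(np.c_[a,-b],o2-o1,rcond=None)[0]
        A,B=o1+s*a,o2+t*b; out.append(np.r_[(A+B)/2,np.linalg.norm(A-B)])
    return np.array(out)
E
python3 - <<'E'
from h import *
qt=np.array([[65,90],[57,328],[567,108],[553,347]])/6+[240,145]-.4
qs=np.array([[590,128],[447,42],[305,338],[162,225]])/4+[205,185]-.4
T=tri(qt,qs);print(T.round(4));print(T.mean(0))
print(onz("scene",qs,.128).round(4), onz("scene",qs,.128).mean(0))
c=np.array([[230,132],[530,150],[212,325],[530,340],[200,85],[185,343]])/4+120-.4
P=onz("top",c[:4],.098);print(P.round(4));H=onz("top",c[4:],.17);print("head",H.round(4))
for a,b in((0,1),(2,3)): d=P[a]-P[b];print(np.degrees(np.arctan2(-d[0],d[1])))
ts=np.array([[25,378],[190,520]])/4+[205,185]-.4
tt=np.array([[723,392],[735,116]])/6+[240,145]-.4
print("track end",tri(tt,ts).round(4))
# panels in scene: top corners at near ends
E
```

```text
[[ 0.7035  0.1113  0.1202  0.0022]
 [ 0.5826  0.1173  0.1228  0.0059]
 [ 0.6913 -0.1429  0.1242  0.0055]
 [ 0.5695 -0.1329  0.1226  0.0061]]
[ 0.63675883 -0.01178209  0.12246426  0.00493303]
[[ 0.7088  0.1039  0.128 ]
 [ 0.5886  0.1141  0.128 ]
 [ 0.6955 -0.1434  0.128 ]
 [ 0.5759 -0.1344  0.128 ]] [ 0.64222398 -0.01495286  0.128     ]
[[0.7327 0.3418 0.098 ]
 [0.7145 0.1069 0.098 ]
 [0.5813 0.3549 0.098 ]
 [0.5663 0.108  0.098 ]]
head [[0.7543 0.349  0.17  ]
 [0.561  0.3585 0.17  ]]
-4.4315451205043495
-3.4767321801991744
track end [[ 0.5505 -0.2291  0.0562  0.0057]
 [ 0.6964 -0.2381  0.0654  0.0056]]
```

The crate measures 121 × 253 mm (120 × 256 true) with its centre near (0.634, −0.013). The track yaw is about −3.3° and the crate is about 0.24 m short of the bay. The scene view disagrees by about 8 mm in x, so I'll use the top view for both rack and crate and check its bias with the first gripped panel. IK check next.

```bash
cat >> h.py <<'E'
def R(yaw,s=-1):
    x=s*np.array([-np.sin(yaw),np.cos(yaw),0.]); y=np.array([0,0,-1.]); return np.c_[x,y,np.cross(x,y)]
RY=np.radians(-4.4); CY=np.radians(-3.3)
PAN=np.array([[.427,-.3552],[.4333,-.3153],[.4366,-.2759],[.4369,-.2343],[.4401,-.195]])
E
python3 - <<'E'
from h import *
d=np.array([-np.sin(RY),np.cos(RY)])
c=PAN.mean(0);print("rack centre",c, [(c+d*k).round(4).tolist() for k in(-.08,-.04,0,.04,.08)])
for s in(-1,1):
  for p,y in [((*(c-.08*d),.3),RY),((*(c+.08*d),.3),RY),((*(c+.08*d),.086),RY),((.63,-.1,.3),CY),((.64,.07,.3),CY),((.63,-.1,.134),CY)]:
    q=env.ik(p,R(y,s)); print(s,np.round(p,3),None if q is None else np.round(q,2))
E
```

```text
rack centre [ 0.43478 -0.27514] [[0.4286, -0.3549], [0.4317, -0.315], [0.4348, -0.2751], [0.4378, -0.2353], [0.4409, -0.1954]]
-1 [ 0.429 -0.355  0.3  ] [ 0.51  0.3   0.13  1.92 -0.05  0.92 -0.98]
-1 [ 0.441 -0.195  0.3  ] [ 0.31  0.2   0.02  2.07 -0.    0.88 -1.32]
-1 [ 0.441 -0.195  0.086] [ 0.25  0.54  0.09  2.25 -0.14  0.35 -1.18]
-1 [ 0.63 -0.1   0.3 ] [ 0.07  0.41  0.02  1.75 -0.01  0.98 -1.53]
-1 [0.64 0.07 0.3 ] [-0.07  0.42 -0.15  1.73  0.07  1.   -1.88]
-1 [ 0.63  -0.1    0.134] [ 0.03  0.6   0.08  1.89 -0.08  0.66 -1.47]
1 [ 0.429 -0.355  0.3  ] [ 1.15  0.37 -0.7   1.9   0.29  0.97  1.81]
1 [ 0.441 -0.195  0.3  ] [ 0.94  0.27 -0.75  2.04  0.23  0.91  1.57]
1 [ 0.441 -0.195  0.086] [ 0.68  0.58 -0.48  2.23  0.61  0.46  1.21]
1 [ 0.63 -0.1   0.3 ] [ 0.58  0.49 -0.71  1.72  0.36  1.06  1.26]
1 [0.64 0.07 0.3 ] [ 0.34  0.52 -0.76  1.71  0.4   1.08  0.96]
1 [ 0.63  -0.1    0.134] [ 0.51  0.68 -0.63  1.86  0.55  0.78  1.1 ]
```

```bash
cat >> h.py <<'E'
def pick(xy,zt=.086,zh=.31):
    env.goto([*xy,zh],R(RY)); env.command_gripper(.026)
    env.move_l([*xy,.16],v=.2)
    if env.move_l([*xy,zt],v=.06,stop_force=12): print("STOP on descent",env.get_state()['tool_pos']); return False
    env.command_gripper(0.0); s=env.get_state(); print("w",s['gripper_width'],"ft",s['ft_force'].round(1))
    env.move_l([*xy,.17],v=.06); env.move_l([*xy,zh],v=.2)
    s=env.get_state(); print("lifted w",s['gripper_width'],"t",s['time_s'],s['tool_pos'].round(4),s['ft_force'].round(1)); return True
E
python3 - <<'E'
from h import *
pick(np.array([.4405,-.195]))
snap("top","t1");snap("scene","s1")
E
```

```text
STOP on descent [ 0.44021939 -0.19521387  0.08773602]
```

View pics/t1.png

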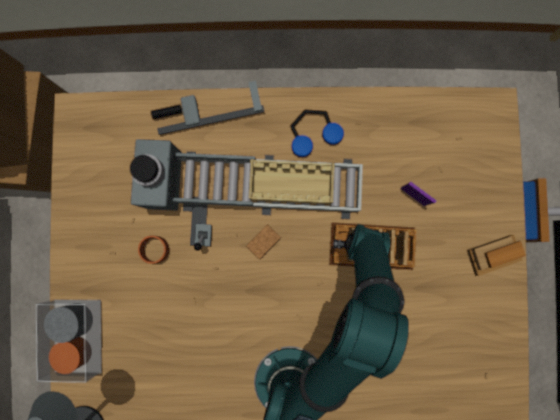

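View pics/s1.png

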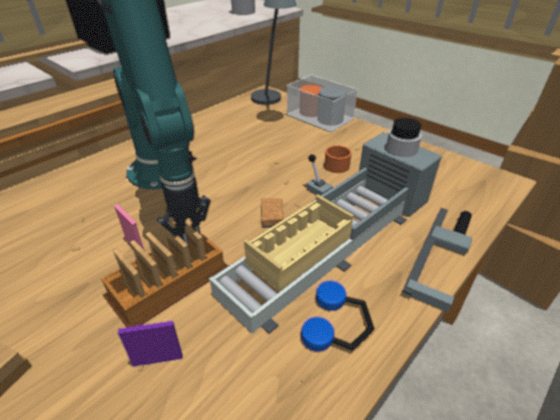

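```bash
python3 - <<'E'
from h import *
a=cv2.imread("pics/s1.png");cv2.imwrite("pics/s1z.png",cv2.resize(a[160:310,90:240],None,fx=4,fy=4,interpolation=cv2.INTER_CUBIC))
s=env.get_state();print(s['ft_force'],s['moment'],s['gripper_width'],s['time_s'])
E
```

```text
[-1.10686535  0.88094322  8.19477139] [-0.18023591  0.20578797 -0.05613024] 0.025946362752750363 4.7083
```

View pics/s1z.png

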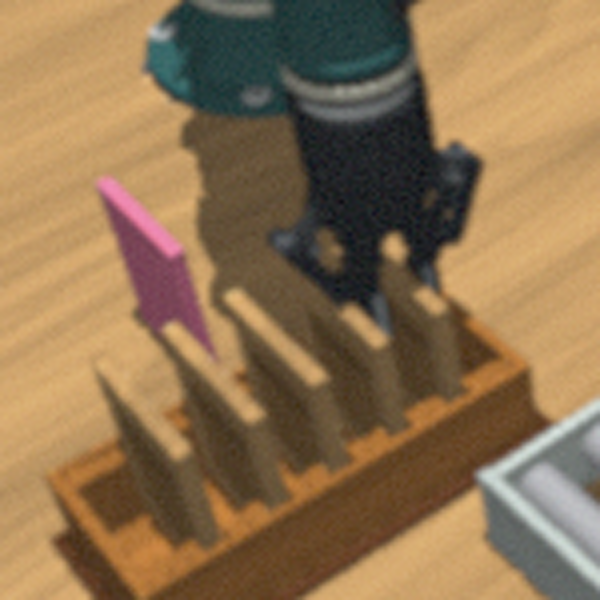

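The fingers straddle the end panel, but the gripper's outer knuckle seems to rest on the neighbouring panel's top, with about 9 N pushing up. I'll raise a little, see where the force vanishes, and grip shallower.

```bash
python3 - <<'E'
from h import *
p=env.get_state()['tool_pos']
for z in(.090,.093,.096):
    env.move_l([.4405,-.195,z],v=.03);env.pause(.2);s=env.get_state();print(z,s['tool_pos'].round(4),s['ft_force'].round(2),s['moment'].round(2))
a=snap("top","t2")[:,:,::-1]
cv2.imwrite("pics/t2z.png",cv2.resize(a[210:285,310:430],None,fx=6,fy=6,interpolation=cv2.INTER_CUBIC))
E
```

```text
0.09 [ 0.4404 -0.1949  0.0898] [-0.05  0.23 -0.21] [ 0.02  0.02 -0.02]
0.093 [ 0.4405 -0.195   0.093 ] [0.01 0.99 1.32] [0.03 0.02 0.01]
0.096 [ 0.4405 -0.195   0.096 ] [ 0.69 -0.04 -0.11] [-0.03 -0.03  0.01]
```

View pics/t2z.png

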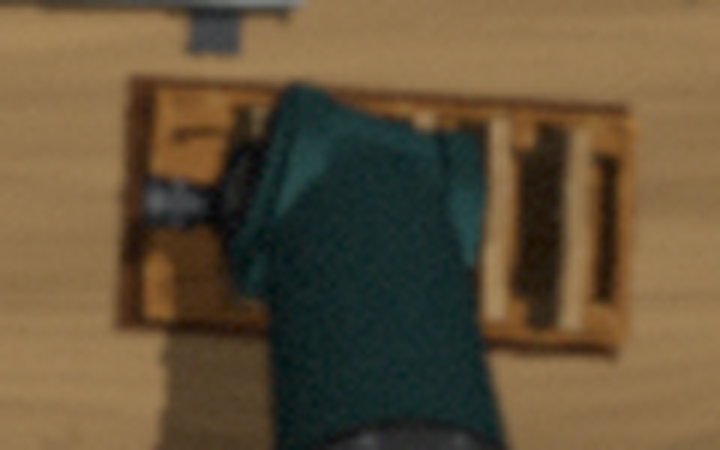

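```bash
sed -i 's/zt=.086/zt=.095/; s/command_gripper(.026)/command_gripper(.024)/' h.py; python3 - <<'E'
from h import *
xy=[.4405,-.195]
env.move_l([*xy,.095],v=.05)
env.command_gripper(0.0);env.pause(.3); s=env.get_state(); print("w",s['gripper_width'],"ft",s['ft_force'].round(1),s['tool_pos'].round(4))
env.move_l([*xy,.12],v=.04);s=env.get_state();print(s['ft_force'].round(1),s['gripper_width'])
env.move_l([*xy,.17],v=.08); env.move_l([*xy,.31],v=.2)
s=env.get_state(); print("w",s['gripper_width'],"t",s['time_s'],s['tool_pos'].round(4),s['ft_force'].round(1))
# hover over crate, 2nd slot place: crate slot +80
C=np.array([.6342,-.0135]);d=np.array([-np.sin(CY),np.cos(CY)])
t=C+.08*d; env.goto([*t,.31],R(CY)); print(t,env.get_state()['tool_pos'])
a=snap("top","t3")[:,:,::-1];b=snap("scene","s3")[:,:,::-1]
cv2.imwrite("pics/t3z.png",cv2.resize(a[120:280,220:420],None,fx=4,fy=3.7,interpolation=cv2.INTER_CUBIC))
cv2.imwrite("pics/s3z.png",cv2.resize(b[100:320,90:390],None,fx=2.6,fy=2.6,interpolation=cv2.INTER_CUBIC))
E
```

```text
w 0.008979926447562651 ft [-0.2  0.8  1.9] [ 0.4407 -0.195   0.0951]
[-0.6  0.  -1.4] 0.008973484693314007
w 0.009443889327976423 t 9.35 [ 0.4395 -0.1946  0.3087] [ 0.5 -0.3 -0.5]
[0.63880512 0.06636735] [0.63821512 0.06377463 0.30947559]
```

View pics/t3z.png

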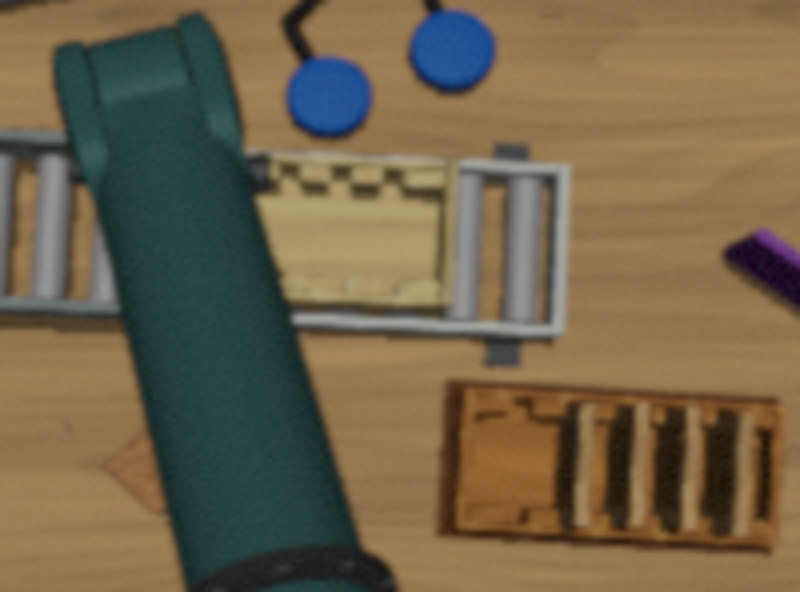

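View pics/s3z.png

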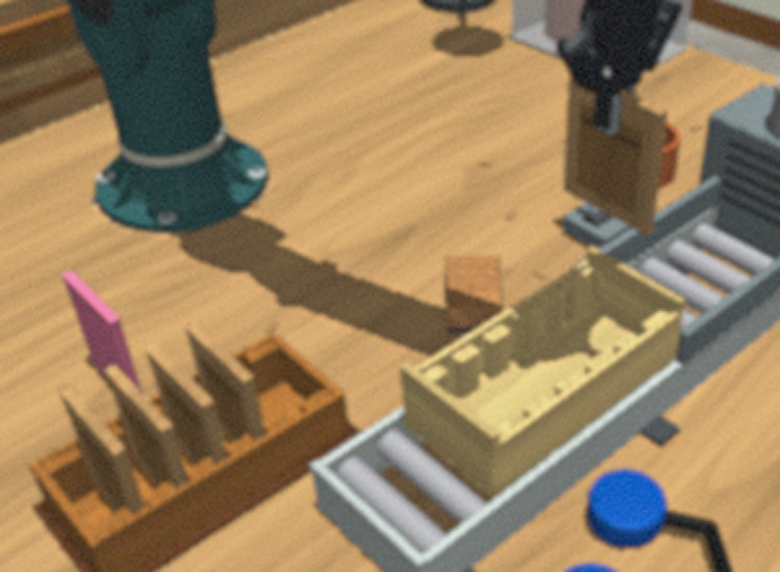

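```bash
python3 - <<'E'
from h import *
env.pause(.3);s=env.get_state();p=s['tool_pos'];print(p,s['eef_rot'].round(3).tolist(),s['time_s'])
b=snap("scene","s4")[:,:,::-1].copy()
ex=np.array([np.cos(CY),np.sin(CY),0]);ey=np.array([-np.sin(CY),np.cos(CY),0])
pts=[];
for i in(-1,1):
  for j in(-1,1):
    for z in(-.085,.035): pts.append(p+ex*i*.05+ey*j*.005+[0,0,z])
q=proj("scene",pts); print(q.round(1).tolist())
x0,y0=265,90;f=7
z=cv2.resize(b[y0:y0+115,x0:x0+110],None,fx=f,fy=f,interpolation=cv2.INTER_CUBIC)[:600]
z=cv2.resize(b[y0:y0+115,x0:x0+110],None,fx=5,fy=5,interpolation=cv2.INTER_CUBIC);f=5
for u in q: cv2.circle(z,tuple(int(v) for v in ((u-[x0,y0]+.4)*f)),2,(0,0,255),-1)
cv2.imwrite("pics/s4z.png",z)
E
```

```text
[0.63870919 0.0657883  0.31019704] [[-0.058, 0.0, 0.998], [-0.998, -0.0, -0.058], [0.0, -1.0, 0.0]] 10.9917
[[305.7, 172.2], [307.9, 126.9], [308.5, 170.6], [311.0, 125.5], [338.0, 189.7], [343.4, 143.0], [340.8, 187.8], [346.4, 141.3]]
```

View pics/s4z.png

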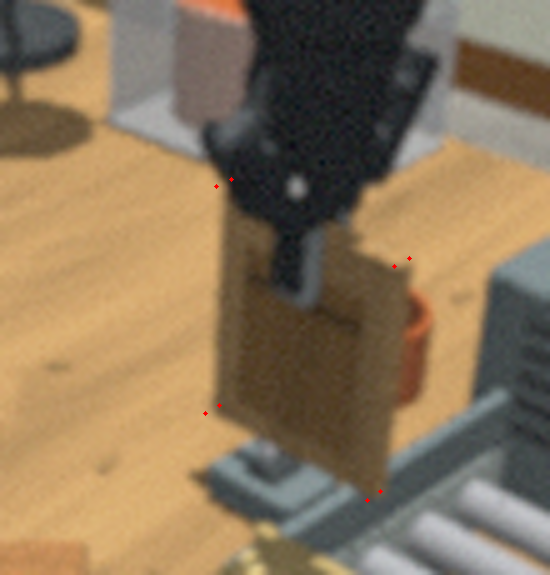

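The panel is held at 9 mm width. The scene view shows it about 1.7 px right of the prediction, so there's a small camera bias. I'll lower it to just above the crate and compare the two directly in one view.

```bash
python3 - <<'E'
from h import *
C=np.array([.6342,-.0135]);d=np.array([-np.sin(CY),np.cos(CY)]);t=C+.08*d
env.move_l([*t,.215],v=.12);env.pause(.2);print(env.get_state()['tool_pos'],env.get_state()['time_s'])
b=snap("scene","s5")[:,:,::-1];a=snap("top","t5")[:,:,::-1]
cv2.imwrite("pics/s5z.png",cv2.resize(b[140:290,235:365],None,fx=4.5,fy=4,interpolation=cv2.INTER_CUBIC))
E
```

```text
[0.63937738 0.06647957 0.21595376] 12.1833
```

View pics/s5z.png

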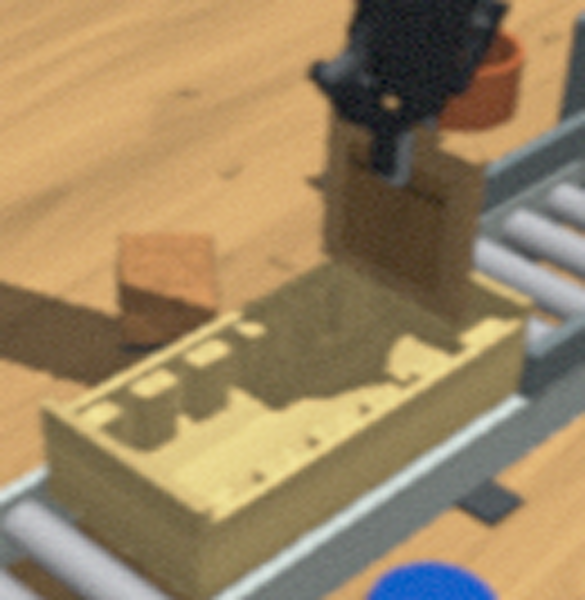

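```bash
python3 - <<'E'
from h import *
b=cv2.imread("pics/s5.png")
p=np.array([.6392,.0664,.2155])
ex=np.array([np.cos(CY),np.sin(CY),0]);ey=np.array([-np.sin(CY),np.cos(CY),0])
x0,y0,f=300,165,9
z=cv2.resize(b[y0:y0+65,x0:x0+60],None,fx=f,fy=f,interpolation=cv2.INTER_CUBIC)
z=cv2.convertScaleAbs(z,alpha=1.6)
for i in(-1,1):
  for j in(-1,1):
    u=proj("scene",[p+ex*i*.05+ey*j*.005+[0,0,-.085]])[0]; print(i,j,u.round(1),((u-[x0,y0]+.4)*f).round())
    cv2.circle(z,tuple(int(v) for v in ((u-[x0,y0]+.4)*f)),3,(0,0,255),-1)
C=np.array([.6342,-.0135,.05])
for i in(-1,1):
    u=proj("scene",[C+ex*i*.06+ey*.128+[0,0,.078]])[0]; cv2.circle(z,tuple(int(v) for v in ((u-[x0,y0]+.4)*f)),3,(255,0,0),-1)
    u=proj("scene",[C+ex*i*.046+ey*.072+[0,0,.058],C+ex*i*.046+ey*.088+[0,0,.058]])
    for v in u: cv2.circle(z,tuple(int(k) for k in ((v-[x0,y0]+.4)*f)),3,(0,255,0),-1)
cv2.imwrite("pics/s5y.png",z)
E
```

```text
-1 -1 [304.5 203. ] [ 44. 346.]
-1 1 [307.1 201.3] [ 68. 331.]
1 -1 [334.7 221.1] [316. 509.]
1 1 [337.3 219.3] [339. 492.]
```

View pics/s5y.png

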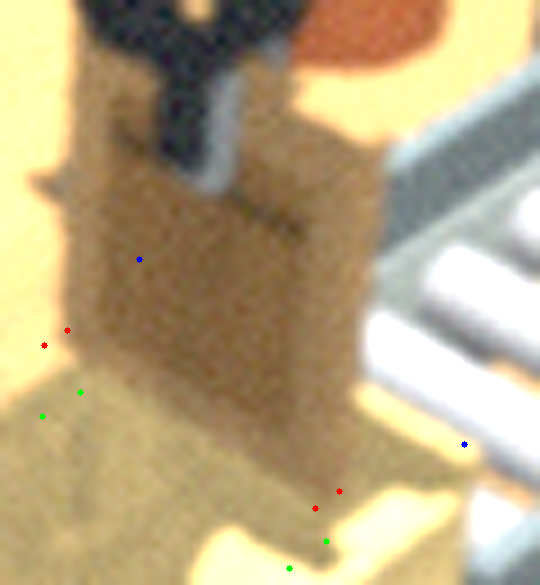

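The direct comparison suggests the panel sits a few mm too far +y relative to the slot, but the picks are only good to about 3 mm. I'll probe gently. Stop height tells side wall (TCP 0.199) from tooth (0.193) from floor (0.143).

```bash
cat >> h.py <<'E'
def lower(C,k,dz=.143,f=6):
    d=np.array([-np.sin(CY),np.cos(CY)]);t=np.array(C)+k*d
    env.move_l([*t,.208],R(CY),v=.1);env.pause(.15)
    hit=env.move_l([*t,dz],v=.04,stop_force=f)
    s=env.get_state();print(C,"hit",hit,s['tool_pos'].round(4),s['ft_force'].round(1),s['time_s']);return s['tool_pos'][2]
E
python3 - <<'E'
from h import *
z=lower((.636,-.0175),.08)
if z>.18:
    p=env.get_state()['tool_pos'];env.move_l([p[0],p[1],.208],v=.1)
b=snap("scene","s6")[:,:,::-1];a=snap("top","t6")[:,:,::-1]
cv2.imwrite("pics/s6z.png",cv2.resize(b[140:290,235:365],None,fx=4.5,fy=4,interpolation=cv2.INTER_CUBIC))
E
```

```text
(0.636, -0.0175) hit True [0.6409 0.0625 0.193 ] [0.6 0.5 4.2] 13.35
```

View pics/s6z.png

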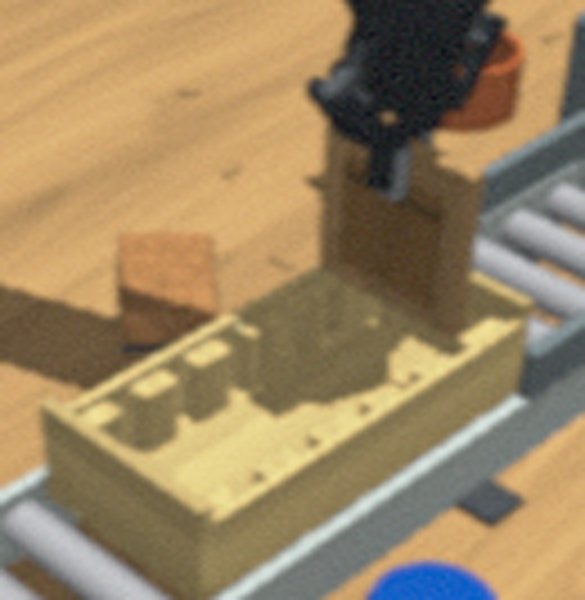

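```bash
python3 - <<'E'
from h import *
ims=[imaging.capture("scene").astype(float) for _ in range(8)]
b=np.mean(ims,0)[:,:,::-1]; np.save("avg.npy",b)
s=env.get_state();p=s['tool_pos'];print(p,np.std([i[200,300] for i in ims],0))
ex=np.array([np.cos(CY),np.sin(CY),0]);ey=np.array([-np.sin(CY),np.cos(CY),0])
x0,y0,f=300,170,10
z=cv2.resize(np.clip(b[y0:y0+58,x0:x0+62]*1.5,0,255).astype(np.uint8),None,fx=f,fy=f,interpolation=cv2.INTER_CUBIC)
cv2.imwrite("pics/s7.png",z)
E
```

```text
[0.64078876 0.06249842 0.20779211] [1.87082869 1.31695672 1.39194109]
```

View pics/s7.png

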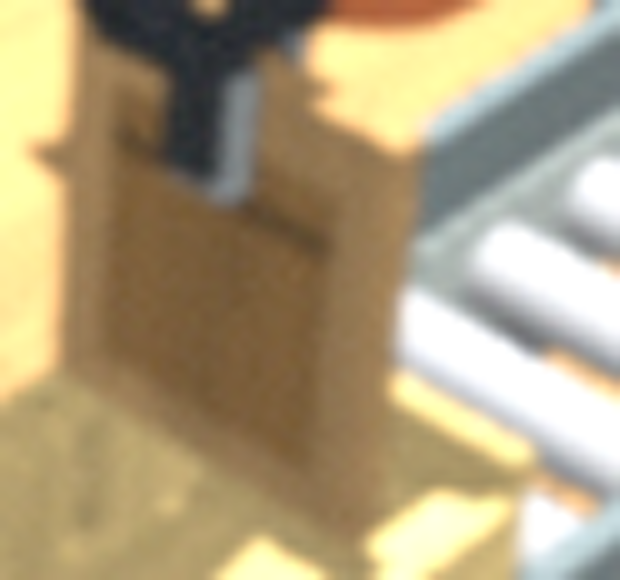

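The stop at 0.193 means it landed on a tooth, so x fits between the walls. Close up, the panel corner looks slightly −y of the slot gap near (350,565), so I'll try +4 mm, the original top-view estimate.

```bash
python3 - <<'E'
from h import *
for C in[(.636,-.0135),(.636,-.0105)]:
    z=lower(C,.08)
    if z<.18: break
    p=env.get_state()['tool_pos'];env.move_l([p[0],p[1],.208],v=.1)
b=snap("scene","s8")[:,:,::-1];a=snap("top","t8")[:,:,::-1]
cv2.imwrite("pics/s8z.png",cv2.resize(b[140:290,235:365],None,fx=4.5,fy=4,interpolation=cv2.INTER_CUBIC))
cv2.imwrite("pics/t8z.png",cv2.resize(a[145:220,240:370],None,fx=6,fy=6,interpolation=cv2.INTER_CUBIC))
E
```

```text
(0.636, -0.0135) hit False [0.6408 0.0664 0.1433] [-0.5  0.4 -0.1] 16.3333
```

View pics/s8z.png

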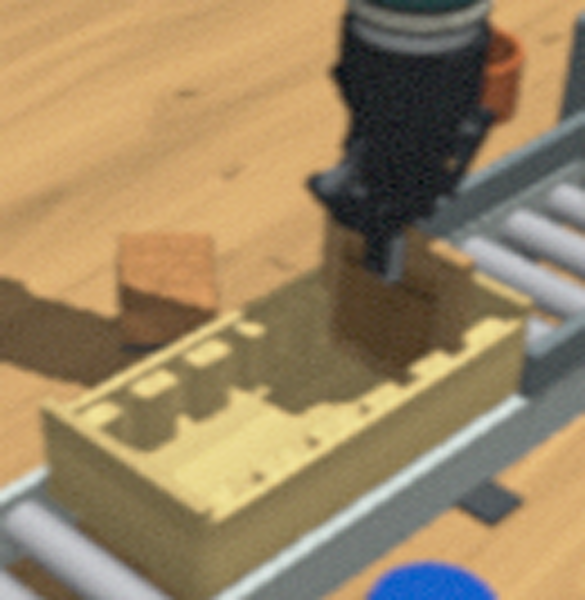

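View pics/t8z.png

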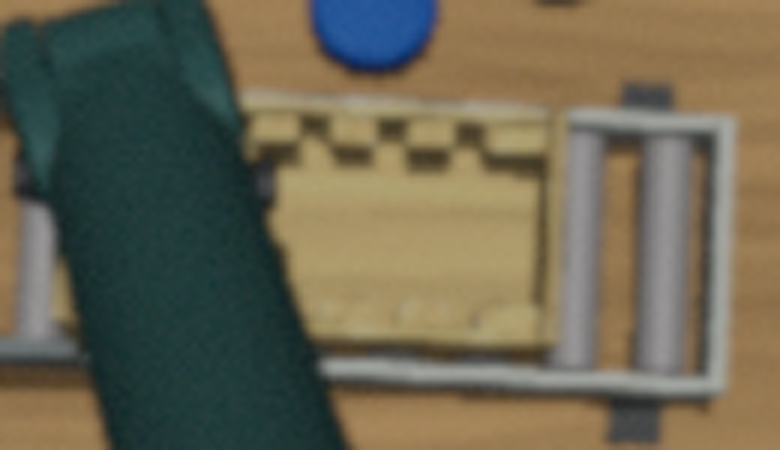

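It's in the slot with no contact force. I'll lower to light floor contact, release, then look.

```bash
cat >> h.py <<'E'
def release():
    p=env.get_state()['tool_pos']
    hit=env.move_l([p[0],p[1],.134],v=.02,stop_force=4)
    s=env.get_state();print("floor",hit,s['tool_pos'].round(4),s['ft_force'].round(1))
    env.command_gripper(.024);p=env.get_state()['tool_pos']
    env.move_l([p[0],p[1],.19],v=.08);env.move_l([p[0],p[1],.31],v=.25)
E
python3 - <<'E'
from h import *
release()
p=PAN[3]+[.0004,0]
pick(p)
a=snap("top","t9")[:,:,::-1]; b=snap("scene","s9")[:,:,::-1]
cv2.imwrite("pics/t9z.png",cv2.resize(a[145:280,240:420],None,fx=4.4,fy=4.4,interpolation=cv2.INTER_CUBIC))
cv2.imwrite("pics/s9z.png",cv2.resize(b[140:320,95:365],None,fx=2.9,fy=2.9,interpolation=cv2.INTER_CUBIC))
E
```

```text
floor True [0.641  0.0664 0.1431] [-0.6 -0.1  5. ]
w 0.009393977774559205 ft [-0.1  0.   3.6]
lifted w 0.009038686617181876 t 24.5417 [ 0.4364 -0.2339  0.3089] [-0.7 -0.5 -0.4]
```

View pics/t9z.png

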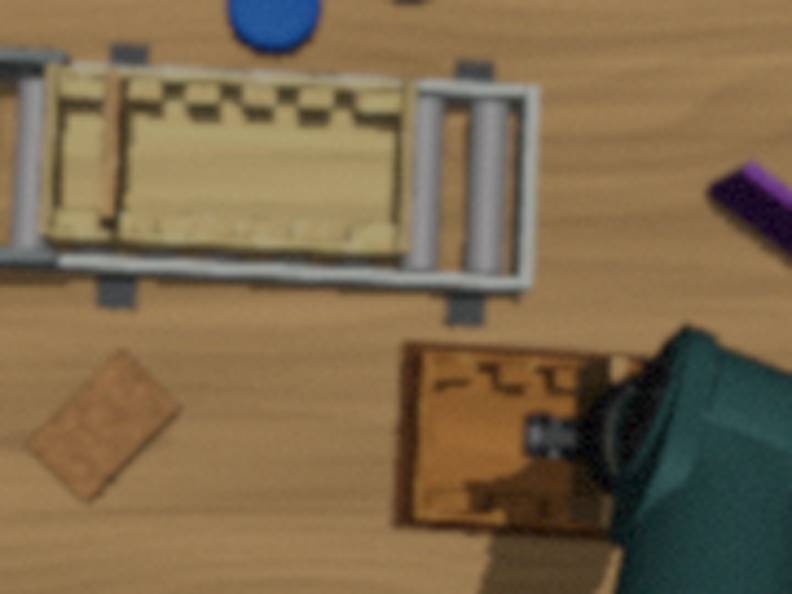

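View pics/s9z.png

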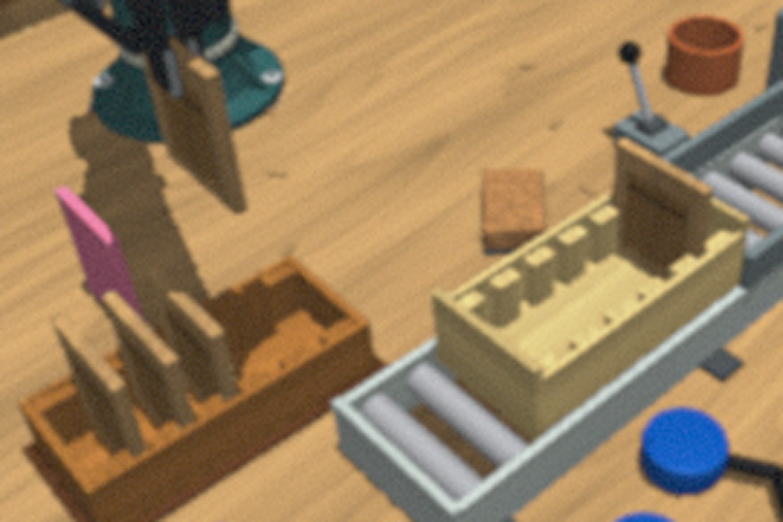

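Panel 1 stands right down in the +80 slot, with its strip at x≈113 in the top crop, and panel 2 is lifted. I'll add a crate-shift check (end-wall edge in the top view) to run before each placement.

```bash
cat >> h.py <<'E'
def crate_edge(bgr):
    h=cv2.cvtColor(bgr,cv2.COLOR_BGR2HSV).astype(float); s=cv2.GaussianBlur(h[:,:,1],(3,3),0)
    out=[]
    for r in range(172,196,3):   # saturated ply -> grey roller, right end
        row=s[r,290:358]; k=np.where(row<60)[0]
        if len(k)==0: out.append(np.nan);continue
        k=k[0]; out.append(290+k-1+(row[k-1]-60)/(row[k-1]-row[k]))
    return np.round(out,1)
E
python3 - <<'E'
from h import *
for n in("t0" if 0 else "top0","t2","t9"): print(n,crate_edge(cv2.imread(f"pics/{n}.png")))
E
```

```text
top0 [333.5 333.4 333.4 333.2 333.  333.  332.9 332.7]
t2 [333.5 333.4 333.4 333.2 333.  333.  332.8 332.7]
t9 [333.5 333.4 333.3 333.2 333.  333.  332.8 332.7]
```

```bash
cat >> h.py <<'E'
BASE=np.array([333.5,333.4,333.4,333.2,333.,333.,332.8,332.7])
def place(k,C=(.636,-.0128)):
    im=imaging.capture("top")[:,:,::-1]; e=crate_edge(im)-BASE; sh=np.nanmedian(e); print("crate shift px",e)
    if abs(sh)>.4 or np.isnan(sh): print("CRATE MOVED"); return False
    d=np.array([-np.sin(CY),np.cos(CY)]);t=np.array(C)+k*d
    env.goto([*t,.31],R(CY)); z=lower(C,k)
    if z>.15: print("NOT IN"); return False
    release(); return True
E
python3 - <<'E'
from h import *
if place(.04) and pick(PAN[2]+[0,0]):
    a=snap("top","t10")[:,:,::-1];print(crate_edge(a)-BASE)
    cv2.imwrite("pics/t10z.png",cv2.resize(a[145:280,240:420],None,fx=4.4,fy=4.4,interpolation=cv2.INTER_CUBIC))
print(env.get_state()['time_s'])
E
```

```text
crate shift px [0.  0.  0.  0.  0.1 0.  0.  0. ]
(0.636, -0.0128) hit False [0.6383 0.0272 0.1435] [-2.2  0.8  4.3] 29.0333
floor True [0.6382 0.0272 0.1435] [-0.2 -0.5  3.4]
w 0.009222551829258345 ft [-0.6  0.2  3.7]
lifted w 0.009241987681679182 t 37.1333 [ 0.4357 -0.2754  0.3089] [-0.3 -0.1 -2.1]
[ 0.   0.  -0.1  0.   0.   0.   0.  -0.1]
37.1833
```

View pics/t10z.png

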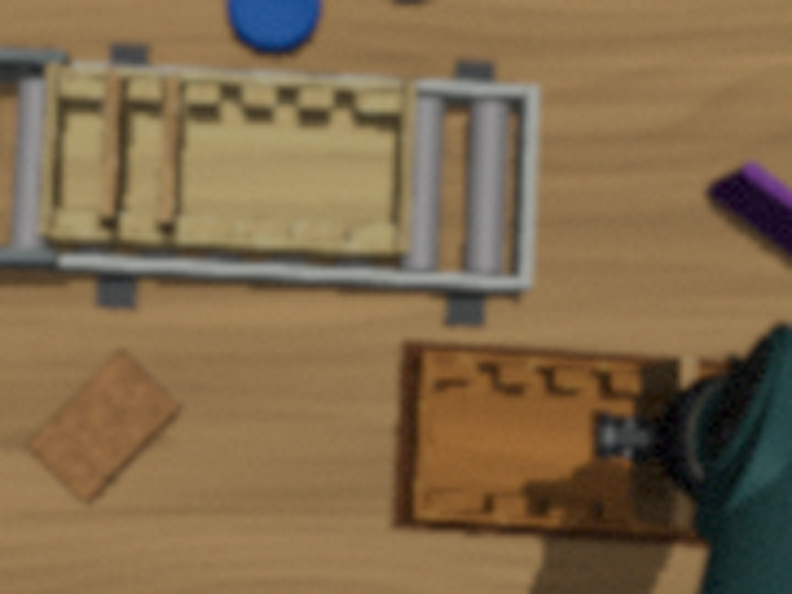

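Panels 1 and 2 stand square in the slots (strips at x≈113 and 170), and the crate hasn't moved. Next, the third panel.

```bash
python3 - <<'E'
from h import *
if place(0.) and pick(PAN[1]) and place(-.04) and pick(PAN[0]+[.0008,0]):
    a=snap("top","t11")[:,:,::-1];print(crate_edge(a)-BASE)
    cv2.imwrite("pics/t11z.png",cv2.resize(a[145:280,240:420],None,fx=4.4,fy=4.4,interpolation=cv2.INTER_CUBIC))
    b=snap("scene","s11")[:,:,::-1]
    cv2.imwrite("pics/s11z.png",cv2.resize(b[140:320,95:365],None,fx=2.9,fy=2.9,interpolation=cv2.INTER_CUBIC))
print(env.get_state()['time_s'])
E
```

```text
crate shift px [ 0.   0.   0.   0.   0.   0.   0.  -0.1]
(0.636, -0.0128) hit False [ 0.6359 -0.0128  0.1435] [-2.  -0.4  4.6] 41.575
floor True [ 0.6358 -0.0128  0.1435] [-0.9  0.6  4.4]
w 0.009052977924380385 ft [0.  0.9 4.2]
lifted w 0.009692079441066391 t 49.675 [ 0.4324 -0.3148  0.3088] [-0.4  0.2  0. ]
crate shift px [ 0.   0.1 -0.1  0.   0.   0.   0.  -0.1]
(0.636, -0.0128) hit False [ 0.6337 -0.0527  0.1436] [-1.9  0.4  4.9] 54.0667
floor True [ 0.6336 -0.0527  0.1436] [-0.2 -0.6  3.8]
w 0.009233804405764864 ft [0.3 0.9 2.9]
lifted w 0.009482529672805981 t 62.175 [ 0.4269 -0.3546  0.3088] [ 0.2  1.  -0.7]
[ 0.   0.  -0.1  0.   0.   0.   0.  -0.1]
62.275
```

View pics/s11z.png

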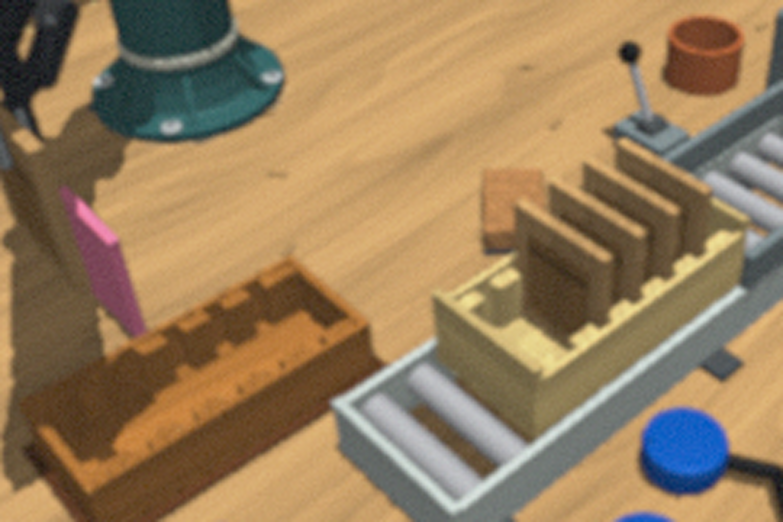

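```bash
python3 - <<'E'
from h import *
ok=place(-.08)
p=env.get_state()['tool_pos']; print(ok,p)
if ok: env.goto([.45,-.35,.33],R(CY))
a=snap("top","t12")[:,:,::-1];b=snap("scene","s12")[:,:,::-1]
cv2.imwrite("pics/t12z.png",cv2.resize(a[115:265,180:380],None,fx=4,fy=4,interpolation=cv2.INTER_CUBIC))
cv2.imwrite("pics/s12z.png",cv2.resize(b[120:320,190:440],None,fx=3,fy=3,interpolation=cv2.INTER_CUBIC))
print(crate_edge(a)-BASE,env.get_state()['time_s'])
E
```

```text
crate shift px [ 0.   0.  -0.1  0.   0.1  0.   0.1 -0.1]
(0.636, -0.0128) hit False [ 0.6314 -0.0927  0.1436] [-2.2 -0.2  4.1] 66.675
floor True [ 0.6312 -0.0926  0.1435] [-1.  -0.3  4. ]
True [ 0.62920708 -0.09265099  0.30907454]
[ 0.   0.  -0.1  0.1  0.   0.   0.   0. ] 69.85
```

View pics/t12z.png

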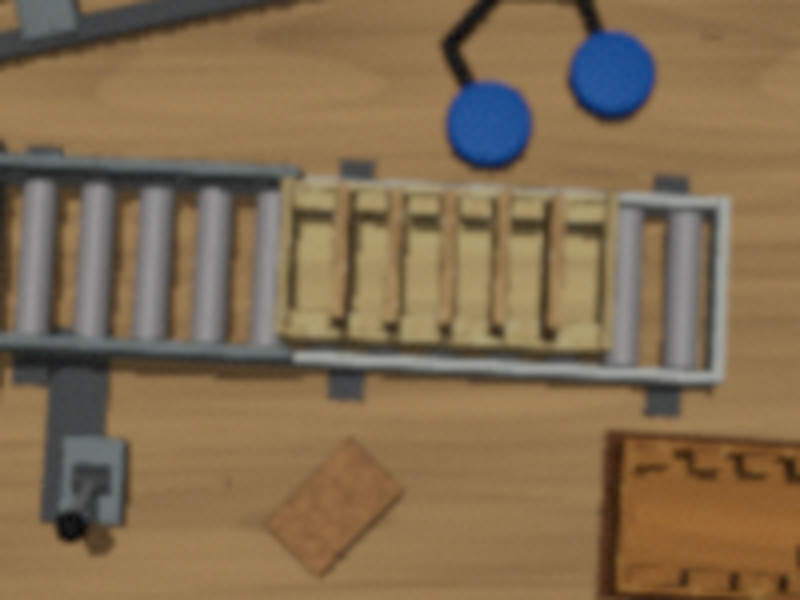

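View pics/s12z.png

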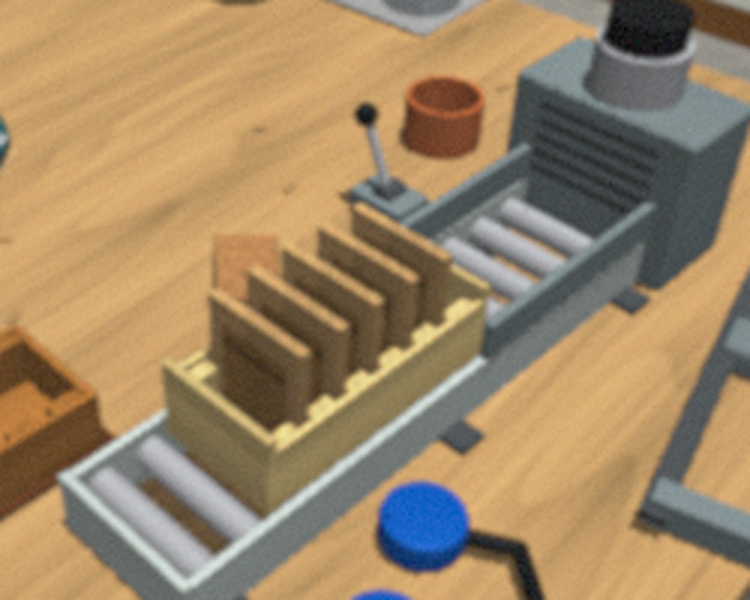

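All five panels stand in slots (top-view strips at crop x≈340, 393, 448, 502, 555), and the crate is unmoved. Now for the push: shut fingers, turned across the track, low on the −y end wall.

```bash
python3 - <<'E'
from h import *
d=np.array([-np.sin(CY),np.cos(CY)]);C=np.array([.636,-.0128])
a=C-d*(.128+.045); b=C+d*(.237-.128-.011+.02)
for off in(90,-90):
    for p in(a,b):
        q=env.ik([*p,.106],R(CY+np.radians(off)));print(off,p,None if q is None else q.round(2))
E
```

```text
90 [ 0.62604142 -0.18551313] [ 0.53  0.69 -0.47  1.85  0.46  0.71 -0.25]
90 [0.64279256 0.10500433] [ 0.09  0.7  -0.48  1.85  0.47  0.71 -0.72]
-90 [ 0.62604142 -0.18551313] [ 0.17  0.65  0.07  1.86 -0.08  0.63 -2.91]
-90 [0.64279256 0.10500433] [-0.74  0.81  0.8   1.89 -0.81  0.8  -2.69]
```

```bash
python3 - <<'E'
from h import *
d=np.array([-np.sin(CY),np.cos(CY)]);C=np.array([.636,-.0128]);O=R(CY+np.pi/2)
a=C-d*(.128+.045)
env.command_gripper(0.0)
env.goto([*a,.3],O); env.move_l([*a,.106],v=.15); env.pause(.2)
print(env.get_state()['tool_pos'])
c=C-d*(.128-.03)   # 3 cm into the push
print(env.move_l([*c,.106],v=.05,stop_force=12)); s=env.get_state();print(s['tool_pos'],s['ft_force'],s['time_s'])
m=snap("top","t13")[:,:,::-1];n=snap("scene","s13")[:,:,::-1]
cv2.imwrite("pics/t13z.png",cv2.resize(m[115:265,130:380],None,fx=3.2,fy=3.2,interpolation=cv2.INTER_CUBIC))
cv2.imwrite("pics/s13z.png",cv2.resize(n[120:320,190:440],None,fx=3,fy=3,interpolation=cv2.INTER_CUBIC))
E
```

```text
[ 0.62651905 -0.18563426  0.10678617]
False
[ 0.63028677 -0.11065825  0.10597563] [-0.6541508  -3.70667271  0.86934134] 74.4583
```

View pics/s13z.png

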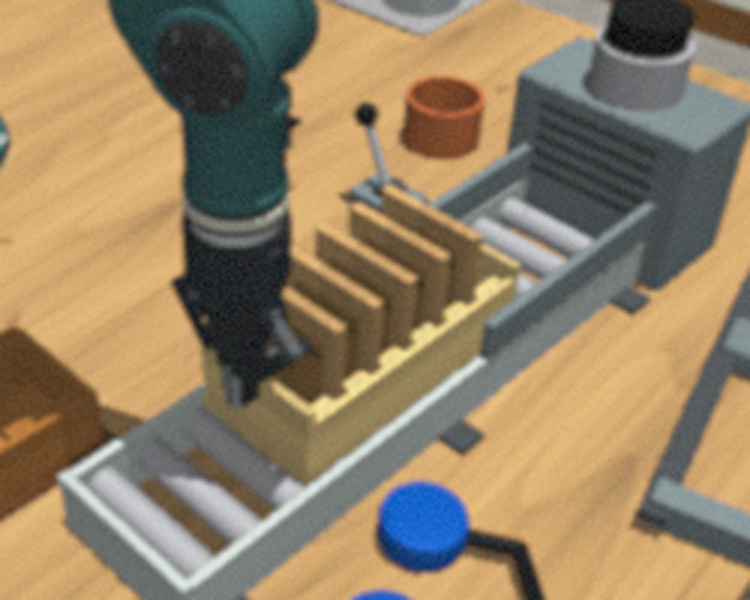

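View pics/t13z.png

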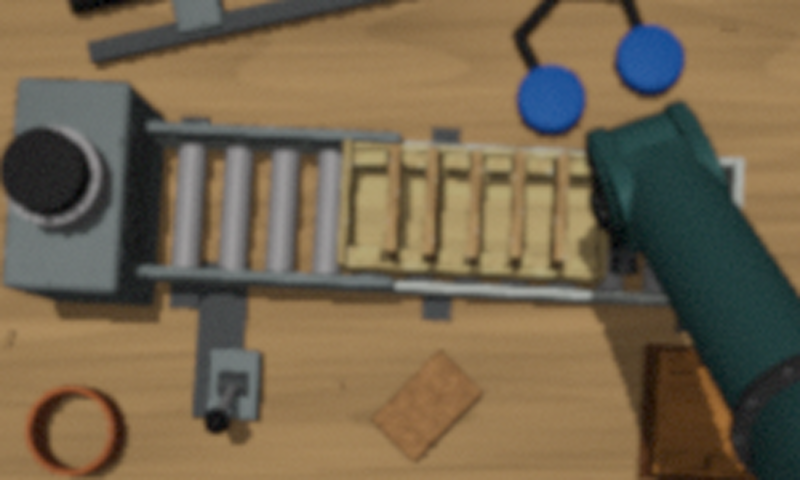

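The crate rolls freely with about 3 N, panels upright and the gripper body clear. I'll continue to the end stop.

```bash
python3 - <<'E'
from h import *
d=np.array([-np.sin(CY),np.cos(CY)]);C=np.array([.636,-.0128])
e=C+d*(.237-.128-.011+.03)
r=env.move_l([*e,.106],v=.06,stop_force=15);env.pause(.2);s=env.get_state();print(r,s['tool_pos'],s['ft_force'],s['time_s'],(s['tool_pos'][:2]-C)@d)
m=snap("top","t14")[:,:,::-1];n=snap("scene","s14")[:,:,::-1]
cv2.imwrite("pics/t14z.png",cv2.resize(m[115:265,130:380],None,fx=3.2,fy=3.2,interpolation=cv2.INTER_CUBIC))
cv2.imwrite("pics/s14z.png",cv2.resize(n[80:280,210:460],None,fx=3,fy=3,interpolation=cv2.INTER_CUBIC))
E
```

```text
True [0.64073802 0.08464457 0.10504778] [-0.33006933 -0.57784714  0.70878985] 77.7 0.09755573222070155
```

View pics/s14z.png

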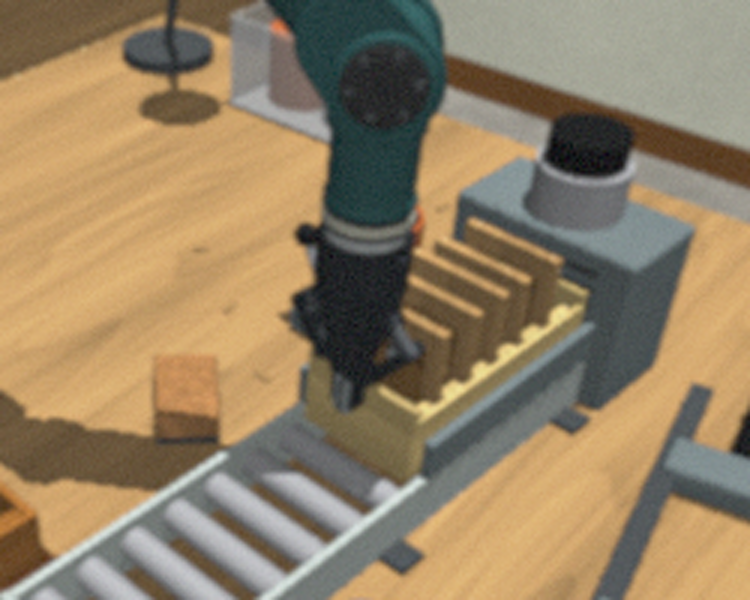

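View pics/t14z.png

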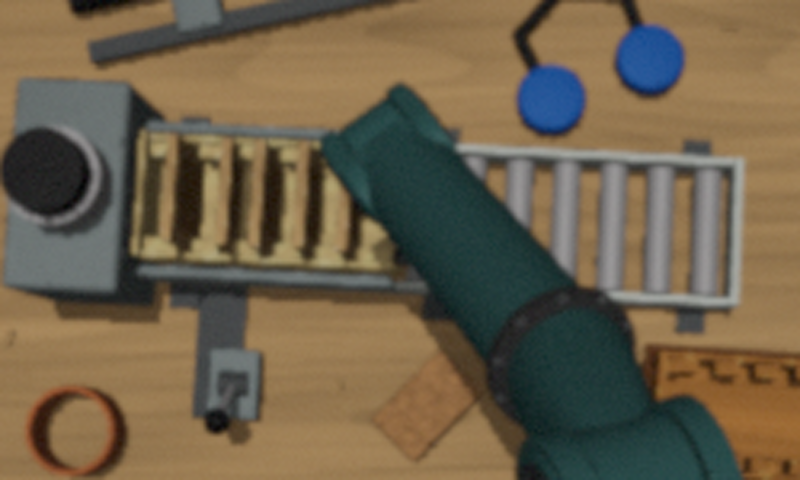

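It stopped at 0.0976 m along the track, where home contact was expected (0.098 m). I'll press once more gently in case it rebounded, then back off and look.

```bash
python3 - <<'E'
from h import *
d=np.array([-np.sin(CY),np.cos(CY)]);C=np.array([.636,-.0128])
p=env.get_state()['tool_pos']
q=p[:2]+d*.02
r=env.move_l([*q,.106],v=.015,stop_force=10);env.pause(.3);s=env.get_state();print(r,s['tool_pos'],s['ft_force'],(s['tool_pos'][:2]-C)@d)
q=s['tool_pos'][:2]-d*.06
env.move_l([*q,.106],v=.05);env.move_l([*q,.33],v=.2)
env.goto([.5,-.25,.33],R(CY+np.pi/2))
m=snap("top","t15")[:,:,::-1];n=snap("scene","s15")[:,:,::-1]
cv2.imwrite("pics/t15z.png",cv2.resize(m[115:265,130:330],None,fx=4,fy=4,interpolation=cv2.INTER_CUBIC))
cv2.imwrite("pics/s15z.png",cv2.resize(n[80:280,210:460],None,fx=3,fy=3,interpolation=cv2.INTER_CUBIC))
print(env.get_state()['time_s'])
E
```

```text
True [0.64033103 0.08545765 0.10427221] [-0.35132198  0.02681638 -0.24117054] 0.09834403564714642
82.725
```

View pics/s15z.png

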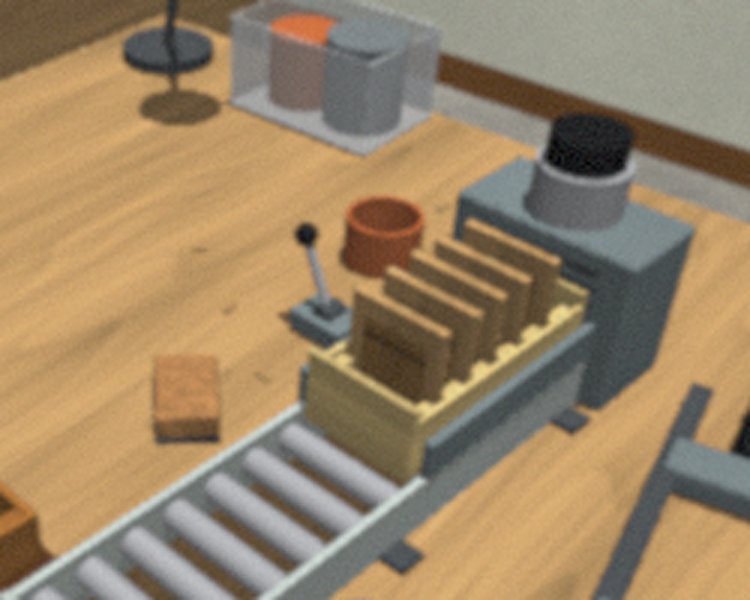

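View pics/t15z.png

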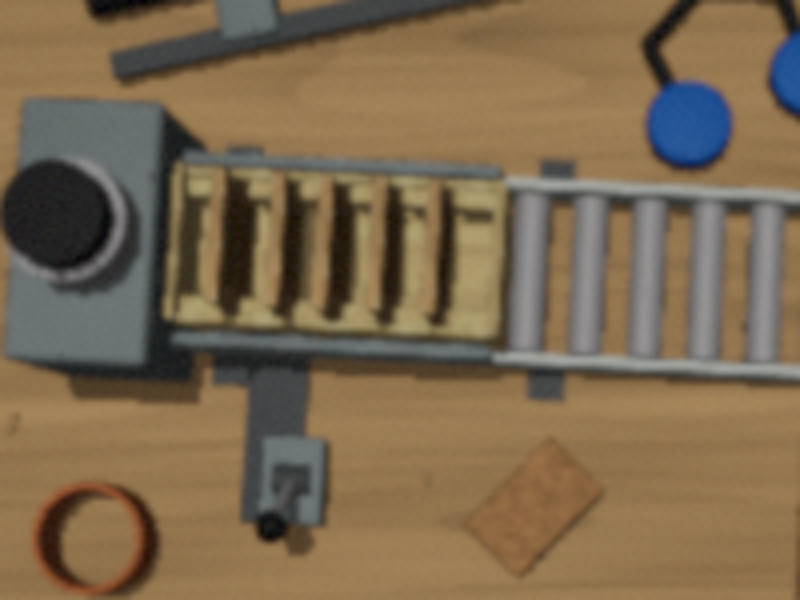

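```bash
python3 - <<'E'
from h import *
d=np.array([-np.sin(CY),np.cos(CY)]);ex=np.array([d[1],-d[0]])
E=np.array([.6222,-.2363]);T=E+.3*d
q=np.array([[507,178],[497,338]])/4+[130,115]-.4
P=onz("top",q,.128)[:,:2];print([( (p-T)@ex,(p-T)@d) for p in P],"want y .033")
b=np.array([[503,195],[470,530]]) 
# lever ball: dark blob, both views
m=cv2.imread("pics/t15.png");n=cv2.imread("pics/s15.png")
def blob(im,x0,y0,w,h):
    g=cv2.cvtColor(im,cv2.COLOR_BGR2GRAY)[y0:y0+h,x0:x0+w]; w_=(45-g.astype(float)).clip(0); 
    ys,xs=np.nonzero(w_>0); print(len(xs),g.min()); ww=w_[ys,xs]; return [(xs*ww).sum()/ww.sum()+x0,(ys*ww).sum()/ww.sum()+y0]
bt=blob(m,190,239,15,14);bs=blob(n,302,150,18,16);print(bt,bs,tri([bt],[bs]).round(4))
B=T+d*.2-ex*.175;print("lever base expected",B, proj("top",[[*B,0.03]]),proj("scene",[[*B,0.03]]))
for s in[tri([bt],[bs])[0][:2]]: print("ball in track",(s-T)@ex,(s-T)@d)
E
```

```text
[(np.float64(0.06123085207770085), np.float64(0.03247714963816023)), (np.float64(-0.061351611020749444), np.float64(0.03395510205223513))] want y .033
42 12
18 21
[np.float64(197.56699751861044), np.float64(246.32009925558313)] [np.float64(311.365296803653), np.float64(158.41552511415526)] [[0.4407 0.2765 0.1054 0.0025]]
lever base expected [0.4762722  0.27294461] [[202.51395857 235.05446797]] [[317.77783983 183.2223148 ]]
ball in track -0.21070497743362382 0.20153082650033344
```

The crate's end wall is at track y = 0.032–0.034 m against 0.033 m expected, so it is home. The lever ball triangulates to (0.441, 0.277, 0.105). That is track x −0.211, y 0.2015, which fits a bar leaning about 0.41 rad towards −x. I'll push it over towards +x.

```bash
cat >> h.py <<'E'
d=np.array([-np.sin(CY),np.cos(CY)]);exx=np.array([d[1],-d[0]]);T=np.array([.6222,-.2363])+.3*d
def tw(x,y): return T+exx*x+d*y
E
python3 - <<'E'
from h import *
for s in(-1,1):
    for x,z in((-.255,.3),(-.255,.09),(-.13,.09)):
        q=env.ik([*tw(x,.2015),z],R(CY,s));print(s,tw(x,.2015),z,None if q is None else q.round(2))
E
```

```text
-1 [0.3964912  0.27904725] 0.3 [-0.13  0.26 -0.69  2.04  0.21  0.91 -2.56]
-1 [0.3964912  0.27904725] 0.09 [-0.53  0.54 -0.24  2.24  0.32  0.4  -2.65]
-1 [0.52128392 0.27185174] 0.09 [-0.41  0.62 -0.21  2.01  0.24  0.53 -2.41]
1 [0.3964912  0.27904725] 0.3 [ 0.14  0.35 -1.06  2.03  0.38  0.97  0.39]
1 [0.3964912  0.27904725] 0.09 [-0.15  0.64 -0.77  2.22  0.84  0.6  -0.03]
1 [0.52128392 0.27185174] 0.09 [-0.17  0.67 -0.56  2.    0.59  0.63  0.39]
```

```bash
python3 - <<'E'
from h import *
O=R(CY,1)
env.goto([*tw(-.255,.2015),.3],O); env.move_l([*tw(-.255,.2015),.09],v=.15); env.pause(.2)
print(env.get_state()['tool_pos'])
r=env.move_l([*tw(-.132,.2015),.09],v=.05,stop_force=25);s=env.get_state();p=s['tool_pos'];print(r,p,(p[:2]-T)@exx,(p[:2]-T)@d,s['ft_force'],s['time_s'])
m=snap("top","t16")[:,:,::-1];n=snap("scene","s16")[:,:,::-1]
cv2.imwrite("pics/s16z.png",cv2.resize(n[80:280,210:460],None,fx=3,fy=3,interpolation=cv2.INTER_CUBIC))
E
```

```text
[0.39683422 0.2791973  0.09050326]
True [0.49906186 0.27271062 0.08912063] -0.15223465908550585 0.2010782630227361 [-1.23663727  1.22090463  0.75723995] 88.4333
```

View pics/s16z.png

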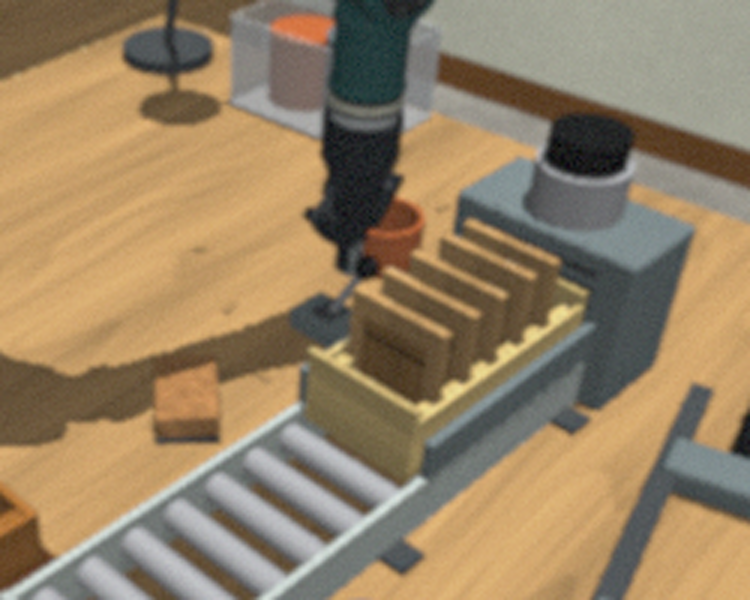

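```bash
python3 - <<'E'
from h import *
r=env.move_l([*tw(-.13,.2015),.09],v=.02,stop_force=30);s=env.get_state();p=s['tool_pos'];print(r,(p[:2]-T)@exx,s['ft_force'],s['time_s'])
env.pause(.3);print((env.get_state()['tool_pos'][:2]-T)@exx)
env.move_l([*tw(-.25,.2015),.09],v=.08);env.move_l([*tw(-.25,.2015),.33],v=.2)
env.goto([.5,-.25,.35],R(CY,1));env.pause(.3)
m=snap("top","t17")[:,:,::-1];n=snap("scene","s17")[:,:,::-1]
cv2.imwrite("pics/t17z.png",cv2.resize(m[115:265,130:330],None,fx=4,fy=4,interpolation=cv2.INTER_CUBIC))
cv2.imwrite("pics/s17z.png",cv2.resize(n[80:280,210:460],None,fx=3,fy=3,interpolation=cv2.INTER_CUBIC))
E
```

```text
True -0.1526683028374163 [-1.36741246  0.3542667   1.39854412] 89.325
-0.1527307136508505
```

View pics/s17z.png

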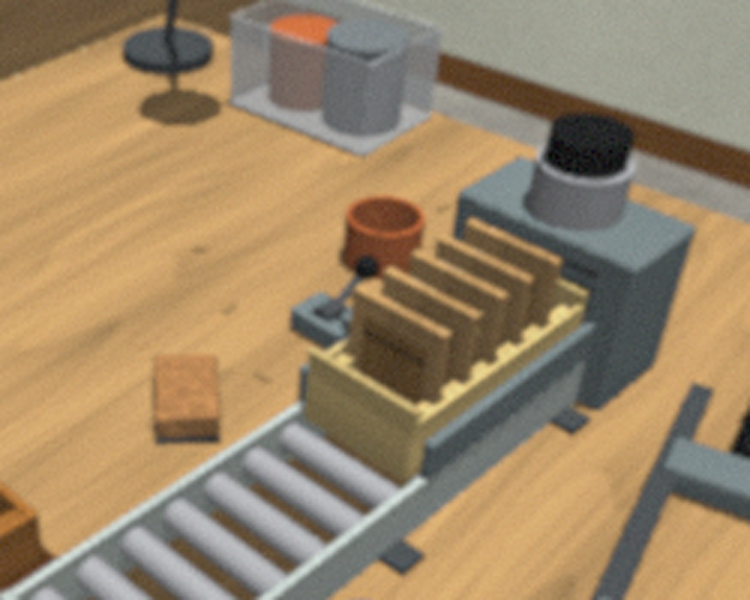

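View pics/t17z.png

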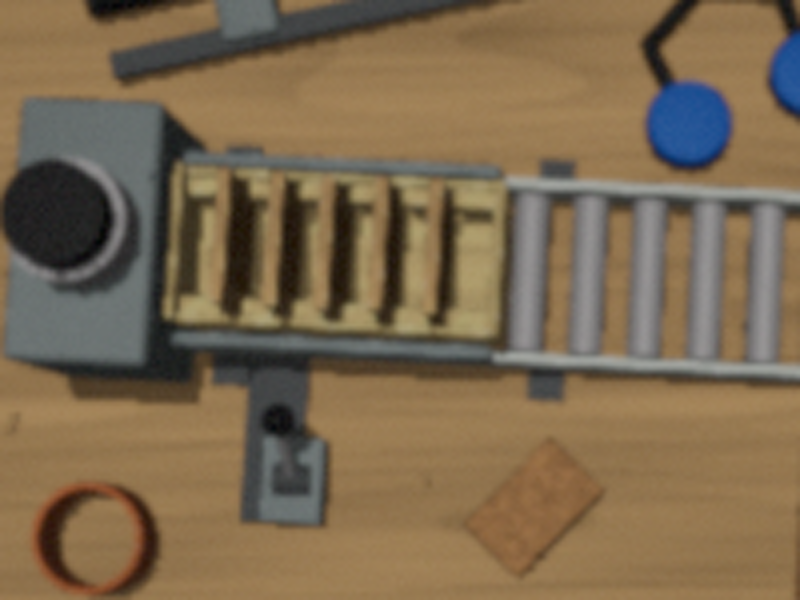

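```bash
python3 - <<'E'
from h import *
b=tri(np.array([[279,418]])/4+[130,115]-.4,np.array([[367,266]])/3+[210,80]-.4)[0];x=(b[:2]-T)@exx
print(b.round(4),x,(b[:2]-T)@d,"swing est",np.arcsin(np.clip((x+.175)/.09,-1,1))+np.arcsin(.0357/.09), "2D atan", np.arctan2(x+.175,b[2]-.023)+.41)
m=snap("top","t18")[:,:,::-1];print(np.abs(m.astype(int)-cv2.imread("pics/t17.png"))[150:215,165:260].max(),np.abs(m.astype(int)-cv2.imread("pics/t17.png"))[150:215,165:260].mean())
q=np.array([[507,178],[497,338]])/4+[130,115]-.4
a=cv2.imread("pics/top0.png");dd=cv2.absdiff(a,m)
for n,(x0,y0,x1,y1) in dict(belt=(130,228,175,270),block=(240,222,284,262),def_=(284,104,350,160)).items(): print(n,dd[y0:y1,x0:x1].mean())
print(env.get_state()['time_s'])
E
```

```text
[0.524  0.2704 0.1084 0.0028] -0.12718794967400354 0.20025525972218394 swing est 0.9679521639720818 2D atan 0.9205108006746898
62 2.948663967611336
belt 6.037566137566137
block 6.3553030303030305
def_ 6.0101911976911975
94.7333
```

```bash
python3 - <<'E'
from h import *
env.pause(1.0)
m=snap("top","t19")[:,:,::-1]
for r in("t17","t18","top0"):
    D=cv2.GaussianBlur(cv2.absdiff(m,cv2.imread(f"pics/{r}.png")),(5,5),0)
    for n,(x0,y0,x1,y1) in dict(crate=(165,150,260,215),table=(150,290,260,330),belt=(130,228,175,270),block=(240,222,284,262),def_=(284,104,350,160)).items(): print(r,n,D[y0:y1,x0:x1].mean().round(2),D[y0:y1,x0:x1].max())
E
python3 - <<'E'
import cv2
m=cv2.imread("pics/t19.png");cv2.imwrite("pics/t19z.png",cv2.resize(m[140:225,160:270],None,fx=6,fy=6,interpolation=cv2.INTER_CUBIC))
E
```

```text
t17 crate 2.01 17
t17 table 1.23 3
t17 belt 1.47 6
t17 block 1.29 3
t17 def_ 1.45 6
t18 crate 2.59 36
t18 table 1.23 3
t18 belt 1.43 7
t18 block 1.27 3
t18 def_ 1.46 5
top0 crate 30.77 138
top0 table 6.56 9
top0 belt 6.0 9
top0 block 6.29 9
top0 def_ 5.99 10
```

View pics/t19z.png

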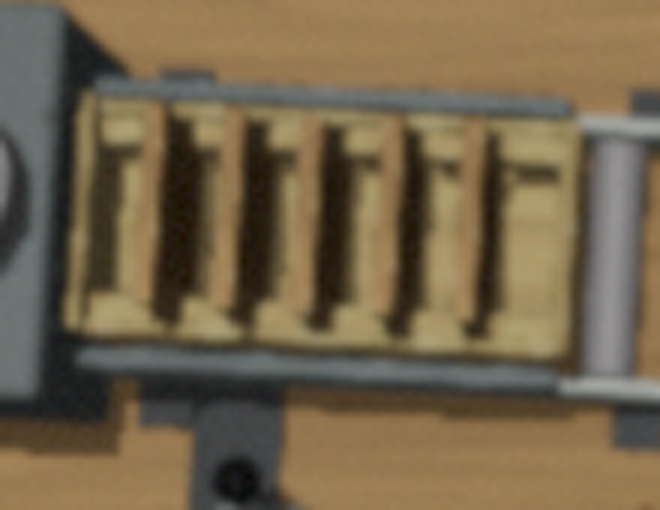

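The bystanders are unmoved, but something in the crate shifts slightly between frames. I'll track the panel strips over time.

```bash
python3 - <<'E'
from h import *
t0=env.get_state()['time_s']
for i in range(12):
    m=imaging.capture("top").astype(float)
    prof=(m[174:186,165:262,0]-1.15*m[174:186,165:262,1]).mean(0) # panels redder than ply
    p=cv2.GaussianBlur(prof.reshape(1,-1),(3,1),0).ravel()
    pk=[k for k in range(2,len(p)-2) if p[k]==p[k-2:k+3].max() and p[k]>p.mean()+.7*p.std()]
    sub=[165+k+.5*(p[k-1]-p[k+1])/(p[k-1]-2*p[k]+p[k+1]) for k in pk]
    print(round(env.get_state()['time_s']-t0,2),np.round(sub,1)); env.pause(.15)
E
```

```text
0.05 [183.6 198.1 211.  224.4 238.2]
0.25 [184.3 189.7 197.1 202.3 211.  224.4 238.2]
0.45 [184.3 190.5 196.3 202.1 211.  224.5 238.2]
0.65 [184.4 189.1 197.8 211.1 224.5 238.1]
0.85 [184.3 197.9 202.9 211.  224.4 238.2]
1.05 [184.4 189.1 196.7 201.5 211.1 224.4 238. ]
1.25 [184.3 189.3 196.4 202.5 210.9 224.5 238.1]
1.45 [184.4 190.6 197.4 211.  224.4 238.1]
1.65 [184.3 189.  197.9 211.  224.4 238.2]
1.85 [184.3 196.8 210.9 224.4 238.2]
2.05 [184.1 189.1 196.5 202.  210.9 224.3 238.2]
2.25 [184.2 189.4 197.  201.8 210.9 224.3 238.1]
```

Panel 2 (columns 196–198) is rocking slightly in its slot. I'll see whether it dies out; there's plenty of time.

```bash
cat > w.py <<'E'
from h import *
def strip(m,x0,x1):
    g=m[172:188,x0:x1].astype(float); w=(g[:,:,0]-1.15*g[:,:,1]).mean(0); w=w-np.percentile(w,40); w=w.clip(0)**2
    return x0+(w*np.arange(x1-x0)).sum()/w.sum()
def series(n):
    out=[]
    for i in range(n):
        m=imaging.capture("top"); out.append([strip(m,179,189),strip(m,192,203),strip(m,206,216),strip(m,219,230),strip(m,233,243)])
    return np.array(out)
E
python3 - <<'E'
from w import *
a=series(24);print(a[:,1].round(1),"pp",np.ptp(a,0).round(2))
env.pause(8);a=series(24);print(a[:,1].round(1),a[:,0].round(1),"pp",np.ptp(a,0).round(2),env.get_state()['time_s'])
E
```

```text
[197.9 197.1 196.5 197.2 198.  198.  196.8 196.7 197.3 197.8 197.5 197.1
 196.9 197.6 197.8 197.2 196.7 197.  197.8 197.7 197.1 196.8 197.3 197.9] pp [1.07 1.48 0.33 0.38 0.29]
[198.  197.  197.3 197.1 197.3 197.  197.4 197.3 197.4 197.1 197.4 197.1
 197.4 197.2 197.4 197.2 197.  197.6 197.1 197.2 197.  197.3 197.2 197.3] [184.4 184.3 184.4 184.5 184.1 184.2 184.2 184.2 184.1 184.3 184.4 184.2
 184.3 184.2 184.2 184.1 184.3 184.4 184.2 184.  184.4 184.2 184.4 184.1] pp [0.43 0.97 0.44 0.36 0.28] 108.5833
```

It's decaying. I'll wait longer.

```bash
python3 - <<'E'
from w import *
env.pause(10);a=series(24);print(a[:,1].round(1),"sd",a.std(0).round(2),env.get_state()['time_s'])
n=snap("scene","s20")[:,:,::-1]
cv2.imwrite("pics/s20z.png",cv2.resize(n[80:280,210:460],None,fx=3,fy=3,interpolation=cv2.INTER_CUBIC))
E
```

```text
[197.2 197.3 197.2 197.4 197.2 197.4 197.1 197.3 197.3 197.3 197.2 197.2
 197.2 197.2 197.4 197.4 197.2 197.3 197.2 197.2 197.1 197.4 197.1 197.2] sd [0.11 0.08 0.07 0.14 0.08] 119.7833
```

View pics/s20z.png

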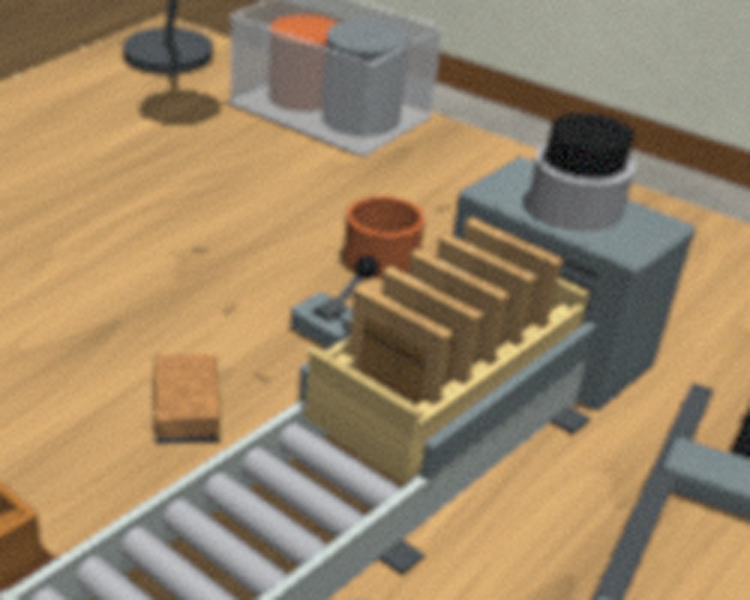

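All is at rest, with strip jitter down to noise. The crate is home, the lever is over (ball at (367,266)) and the arm is clear, so I'm handing in.

```bash
python3 - <<'E'
from h import *
env.hand_in(); print("done")
E
```

```text
the job is handed in; nothing more can be done
done
```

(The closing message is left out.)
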